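# Close the price-rail seam on a counter display

### The job

Take the stylus out of its block and run its nose slowly and gently along the channel of the display's price rail, in one pass without lifting it away, from the robot's right-hand (-y) end where the first tongue is hinged to the other end, so that all ten raised tongues are pressed flush. Feel for the rail's height and slope, and touch it with the stylus only, never with the fingers. Then put the stylus back upright in its block, fully home, and leave the bottles and the card terminal where they are.

Things in the scene. Friction and masses are not known exactly. Their poses are not given: they have to be found in the camera images.
- stand: bottle display, fixed: black deck 155 x 270 x 12 mm, with a curved aluminium rail on two posts along its far (+x) edge. Origin on the counter below the seam's middle, y along the rail, bottles towards -x. The rail's height and slope are NOT in this pose, differ each time and must be felt: seam middle 50 to 66 mm above the counter, sloping along its length up to 0.05 rad either way
- below_start (a point): point on the counter below the middle of the flat 20 mm landing at the seam's -y end. The rail is an open channel, 16 mm wide, between lips 4 mm thick and 5 mm high; its floor's mid-line, the seam, is in plan an arc of radius 400 mm about the point (-400, 0) mm of the stand's frame, from -120 to +120 mm of arc length, counted towards +y from the stand's origin. A 5 mm high wall closes each end
- below_finish (a point): point on the counter below the middle of the flat 20 mm landing at the seam's +y end (arc length +110 mm; the start landing's is -110 mm). Between the landings, from -100 to +100 mm, lie ten tongues of 20 mm in a row, tongue k hinged at -120 + 20 k mm, its free end towards +y
- stylus: pressing stylus, 104 mm long, 70 g: round-nosed steel shank 10 mm in diameter and 42 mm long below a black square handle 22 x 22 x 62 mm. Origin at the nose's lowest point, z up along the shank; the handle spans z = 42 to 104 mm, its flats face x and y. It stands in the holder on the handle's shoulder, nose 8 mm above the counter
- stylus_tip (a point): lowest point of the stylus's round nose (radius 5 mm)
- holder: wooden block 64 x 64 x 50 mm, fixed, with one upright square hole 15 mm wide (chamfered mouth, 46 mm deep) in the middle of its top, where the stylus lives. Origin at the centre of the underside
- terminal: loose card terminal 130 x 75 x 22 mm lying on the counter, a bystander. Origin at the centre of the underside
- bottle1: loose small bottle, 36 mm in diameter, 88 mm tall, standing on the deck of the display, a bystander. Origin at the centre of the underside
- bottle2: loose small bottle, 36 mm in diameter, 88 mm tall, standing on the deck of the display, a bystander. Origin at the centre of the underside
- tongue1 (a joint): tongue 1 of 10, counted from the -y end: grey plastic, 13 mm wide, 3 mm thick, hinged at its -y end; 0 = raised (free end 4.5 mm above the channel floor), 0.23 rad = flush with the floor, where it stays; stiff, about 2.5 N at its free end pushes it down
- tongue2 (a joint): tongue 2 of 10, counted from the -y end: grey plastic, 13 mm wide, 3 mm thick, hinged at its -y end; 0 = raised (free end 4.5 mm above the channel floor), 0.23 rad = flush with the floor, where it stays; stiff, about 2.5 N at its free end pushes it down
- tongue3 (a joint): tongue 3 of 10, counted from the -y end: grey plastic, 13 mm wide, 3 mm thick, hinged at its -y end; 0 = raised (free end 4.5 mm above the channel floor), 0.23 rad = flush with the floor, where it stays; stiff, about 2.5 N at its free end pushes it down
- tongue4 (a joint): tongue 4 of 10, counted from the -y end: grey plastic, 13 mm wide, 3 mm thick, hinged at its -y end; 0 = raised (free end 4.5 mm above the channel floor), 0.23 rad = flush with the floor, where it stays; stiff, about 2.5 N at its free end pushes it down
- tongue5 (a joint): tongue 5 of 10, counted from the -y end: grey plastic, 13 mm wide, 3 mm thick, hinged at its -y end; 0 = raised (free end 4.5 mm above the channel floor), 0.23 rad = flush with the floor, where it stays; stiff, about 2.5 N at its free end pushes it down
- tongue6 (a joint): tongue 6 of 10, counted from the -y end: grey plastic, 13 mm wide, 3 mm thick, hinged at its -y end; 0 = raised (free end 4.5 mm above the channel floor), 0.23 rad = flush with the floor, where it stays; stiff, about 2.5 N at its free end pushes it down
- tongue7 (a joint): tongue 7 of 10, counted from the -y end: grey plastic, 13 mm wide, 3 mm thick, hinged at its -y end; 0 = raised (free end 4.5 mm above the channel floor), 0.23 rad = flush with the floor, where it stays; stiff, about 2.5 N at its free end pushes it down
- tongue8 (a joint): tongue 8 of 10, counted from the -y end: grey plastic, 13 mm wide, 3 mm thick, hinged at its -y end; 0 = raised (free end 4.5 mm above the channel floor), 0.23 rad = flush with the floor, where it stays; stiff, about 2.5 N at its free end pushes it down
- tongue9 (a joint): tongue 9 of 10, counted from the -y end: grey plastic, 13 mm wide, 3 mm thick, hinged at its -y end; 0 = raised (free end 4.5 mm above the channel floor), 0.23 rad = flush with the floor, where it stays; stiff, about 2.5 N at its free end pushes it down
- tongue10 (a joint): tongue 10 of 10, counted from the -y end: grey plastic, 13 mm wide, 3 mm thick, hinged at its -y end; 0 = raised (free end 4.5 mm above the channel floor), 0.23 rad = flush with the floor, where it stays; stiff, about 2.5 N at its free end pushes it down
There are look-alikes about, which are no part of the job. Of the things shaped like the holder, the wooden one is meant. What is shaped like the stylus but white is not meant.

How it is judged (in metres and radians):
On the way, in this order (a step that is already met when the one before it is completed fails the run):
1. the stylus is out of its block (z of stylus_tip in the frame of holder above 0.055 m), for 0.1 s.
2. the first tongue is shut (value of joint tongue1 above 0.17 rad), for 0.1 s.
3. tongues 1 to 5 are shut (value of joint each of tongue1, tongue2, tongue3, tongue4, tongue5 above 0.17 rad), for 0.1 s.
4. all ten tongues are shut (all of step 3 and value of joint each of tongue6, tongue7, tongue8, tongue9, tongue10 above 0.17 rad), for 0.1 s.
At the end, for the whole second after the job is handed in: All ten tongues stand at more than 0.17 rad (flush is 0.23), the stylus stands in its block with the nose within 5 mm of the hole's axis and less than 12 mm above the block's underside, leaning less than 0.1 rad, at rest; the terminal and the bottles are within 20 mm of where they were (all of step 4 and horizontal distance between stylus_tip and holder below 0.005 m and z of stylus_tip in the frame of holder below 0.012 m and angle between stylus's own z axis and vertical below 0.1 rad and linear speed of stylus below 0.02 m/s and distance of each of terminal, bottle1, bottle2 from where it was at the start of the episode below 0.02 m); the robot touches nothing.
It fails at once if the stylus pressed or knocked the display with more than 30 N (contact force between stand and anything else above 30 N).
It fails at once if the gripper's fingers, not the stylus, pushed on the display (contact force between stand and the fingers above 1 N).
It fails at once if the stylus was run faster than 0.12 m/s while pressing on the seam (contact force between stand and stylus above 1 N and linear speed of stylus above 0.12 m/s).
It fails at once if the stylus was lifted away (nose more than 100 mm above the counter) after the first tongue was shut and before the last was (value of joint tongue1 above 0.17 rad and not (value of joint tongue10 above 0.17 rad) and z of stylus_tip in the frame of stand above 0.1 m).
It fails at once if the terminal or a bottle was shifted by more than 20 mm (distance of any of terminal, bottle1, bottle2 from where it was at the start of the episode above 0.02 m).
It also fails if it takes over 64 s, if anything falls off the work surface, if the arm or the gripper's body presses on something with over 40 N, if the wrist force passes 120 N, or if a joint passes its speed limit or range.

### The arm

A 6-joint arm with a two-finger parallel gripper is mounted at the origin on the work surface. World frame = base frame: x ahead of the robot, y to its left, z up, the work surface at z = 0. Lengths are in m, angles in degrees, forces in N, time in s.
With the tool pointing down it reaches from about 0.35 to 0.875 m from the base axis. Payload 4.2 kg.
Tool frame: the origin (TCP) lies midway between the tips of the shut fingers; the grasp point (between the pads) lies r.grasp_offset behind it (r.grasp_offset is the distance from the TCP to the grasp point, in m); z points along the fingers, y is the direction in which the jaws open and shut (so a half turn about z gives the same grasp; the last joint's range is limited). The gripper opens to 87 mm and grips with 3 to 60 N. Pads are 19 mm wide; open, the fingers measure 117 mm over their backs; the gripper's body (75 mm by 190 mm) begins 51 mm behind the grasp point.
Start: joints at [-48.552, 22.042, 0.453, 0, -68.411, -14.817], TCP at [0.28, -0.559, 0.223] pointing down, gripper open.
Joint ranges: [-179.83, 179.83], [-69.29, 118.12], [-61.27, 80.66], [-181.25, 117.63], [-171.15, -9.14], [-177.46, 177.46]. Speed limits (degrees/s): [159.86, 159.86, 180, 180, 180, 180].

### API

Orientations are given as a 3x3 rotation matrix whose columns are the frame's x, y, z axes.
In Python, from station import sense, optics, r gives the robot as it stands. The module is installed in compiled form; this text tells all that it offers.
- The arm moves only by the tool servo_tool, never from a script. Its argument "deltas" is a list of rows, each an object with "slide": the shift along the tool's x, y, z in units of 25 mm (1.0 is 25 mm), a list of three; "spin": the turn about the tool's z in units of 8 degrees (1.0 is 8 degrees). A call has 1 to 10 rows; each row shifts and turns the pose as measured when the row begins, along the tool's axes as they then stand; what a row does not reach is not made up. A row lasts 1/10 s, in which the tool goes at most 50 mm and 8.59 degrees, less where a joint would pass 70% of its speed; a pose out of reach is approached as far as the arm can. A call is refused whole if a number of a shift passes 1 or a number of a turn 1, either way. A call with a gripper value outside its range is refused whole. "gripper" is the closure in counts, from 0 (fully open) to 255 (shut), set as the call begins (left out, the last holds). The fingers move at their own pace and stop on an object; the grip force is fixed at half the most. Time passes only in rows, so rows that do not move let the fingers close. It gives the time, the measured TCP pose, the force and the opening at its end, in the units of the state.
- sense(): the state, without advancing time (a new reading comes with each control period).
- optics.capture(name): name is "scene" or "top" or "wrist"; returns a dict with "frame" (400x640x3 uint8, red, green, blue), "camera_matrix" (3x3 intrinsics, pixels), "k1" (the pictures are not rectified: a ray, as slopes to the right and down, at radius r is drawn at 1 + k1 r^2 times it, then the intrinsics apply), "eye" and "rotation" of the camera in the world. Camera axes: x right, y down, z forward; pixel columns grow to the right and rows downward; lengths in m; the calibration is good to about 2 mm. A picture is of the moment at which its call begins. There is no depth.
- r.finish_job(): hands the job in, once; it reports no verdict.
The state is a dict: "time_s": time; "joints": joint angles; "joint_velocities": joint speeds; "effort": joint torques, N m; "tcp_pos": TCP position; "ee_rot": TCP orientation; "wrist_force": force on the tool from outside, world axes, zero at the start; "moment": the same for the moment, N m; "gripper_width": opening from 0.0 (shut) to 1.0 (fully open).
Only numpy, scipy, OpenCV 4.12 (cv2) and the standard library are available. Lean on these libraries where they do the work, as an engineer would, in place of code of your own. Each camera call takes 0.05 s, during which the arm holds its last target.

## Working session

There is one attempt and no reset: what is moved stays moved. The work goes in short steps, Python scripts to look and compute and a tool call to move; the robot and the scene stay as the last step left them, time stands still between calls to the robot, and variables do not carry over. Pictures are saved under pics/ and viewed, and the job is handed in when it is done.

Besides the shell and the picture viewer there is one more tool, called after "Call:" as name(argument=value, ...) on one line, values as JSON. servo_tool: Moves the arm, as the interface text tells. Its arguments: {"type":"object","properties":{"deltas":{"type":"array"},"gripper":{"type":"number"}},"required":["deltas"]}

```bash
mkdir -p pics; cat > h.py <<'E'
import numpy as np, cv2
from station import sense, optics, r
def cap(n,tag):
    c=optics.capture(n); cv2.imwrite(f'pics/{tag}.png',c['frame'][:,:,::-1]); np.savez(f'{tag}.npz',**c); return c
def load(tag): return dict(np.load(f'{tag}.npz'))
def ray(c,u,v):
    K=c['camera_matrix'];k=float(c['k1'])
    d=np.array([k,0,0,0,0.])
    # model: draw radius = r(1+k r^2)
    p=cv2.undistortPoints(np.array([[[u,v]]],float),K,d,P=None)[0,0]
    w=c['rotation']@np.array([p[0],p[1],1.]); return c['eye'],w
def onz(c,u,v,z):
    e,w=ray(c,u,v); return e+w*(z-e[2])/w[2]
def proj(c,P):
    q=c['rotation'].T@(np.array(P,float)-c['eye']); x=q[:2]/q[2]; x=x*(1+float(c['k1'])*(x@x)); K=c['camera_matrix']
    return np.array([K[0,0]*x[0]+K[0,2],K[1,1]*x[1]+K[1,2]])
E
python3 - <<'E'
from h import *
s=sense();print(s['time_s'],s['tcp_pos'],s['ee_rot'],s['wrist_force'],s['gripper_width'],r.grasp_offset)
for n in ['scene','top','wrist']:
    c=cap(n,n+'0');print(n,c['eye'],c['rotation'].round(3).tolist(),c['camera_matrix'].tolist(),c['k1'])
E
```

```text
0.0 [ 0.27989805 -0.55814343  0.22146278] [[-8.93996342e-01 -4.48073022e-01 -1.05265516e-03]
 [-4.48074250e-01  8.93994296e-01  1.91424990e-03]
 [ 8.33439749e-05  2.18300008e-03 -9.99997614e-01]] [-0.25582713  0.2554443  -0.17581422] 0.9993093269716725 0.0187
scene [ 1.19714975 -0.25141165  0.60496734] [[0.342, 0.522, -0.781], [0.94, -0.18, 0.291], [0.011, -0.834, -0.552]] [[437.34492693811814, 0.0, 315.9927620884707], [0.0, 437.34492693811814, 197.12061835877495], [0.0, 0.0, 1.0]] -0.0492264421814925
top [0.32452516 0.01775363 1.0030719 ] [[0.01, -0.988, 0.153], [-1.0, -0.007, 0.019], [-0.017, -0.154, -0.988]] [[453.3414627333927, 0.0, 329.2210365960917], [0.0, 453.3414627333927, 213.18260975096157], [0.0, 0.0, 1.0]] -0.12694523645501038
wrist [ 0.21435725 -0.59149562  0.38340471] [[-0.449, 0.862, 0.236], [0.894, 0.433, 0.12], [0.001, 0.265, -0.964]] [[305.4170741424809, 0.0, 317.88166221893164], [0.0, 305.4170741424809, 205.53090623295037], [0.0, 0.0, 1.0]] -0.014415649360600425
```

View pics/scene0.png

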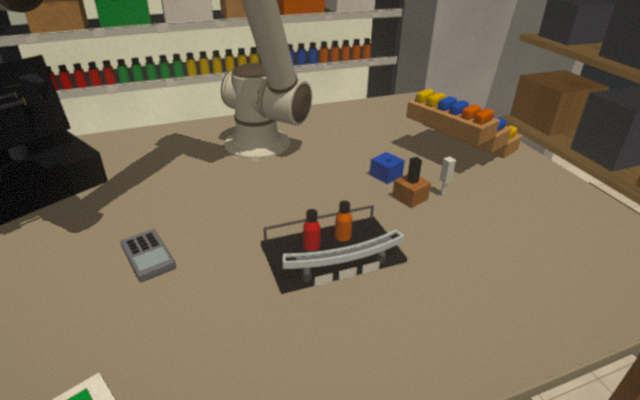

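View pics/top0.png

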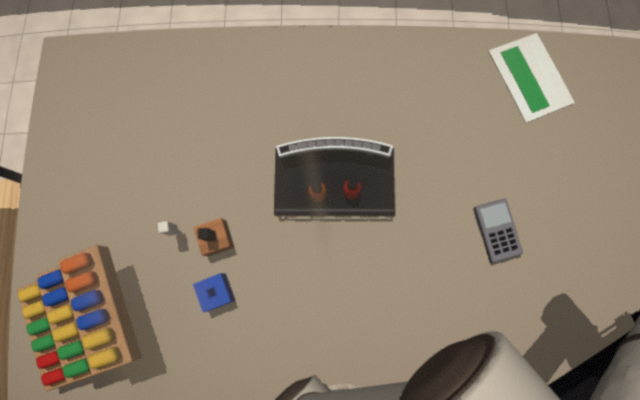

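View pics/wrist0.png

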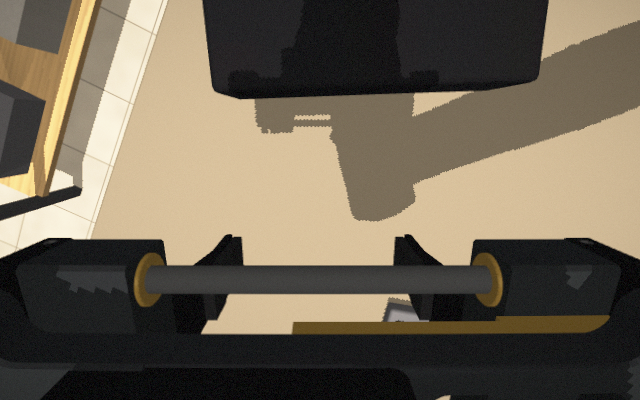

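Scene picture: the wooden block with the black stylus is at (411,190), the blue block at (387,167) and the white stylus look-alike at (447,172). In the top picture these are at (212,237), (213,292) and (164,228). The display is at top (335,180), with the rail along its upper (+x) edge, and the terminal is at (498,230). The wooden block with the black-handled stylus fits the description. I'll enlarge to confirm.

```bash
python3 - <<'E'
from h import *
c=load('top0');f=c['frame'][:,:,::-1]
a=cv2.resize(f[205:325,140:260],None,fx=4,fy=4,interpolation=cv2.INTER_CUBIC)
b=cv2.resize(f[125:225,265:405],None,fx=5.6,fy=5.6,interpolation=cv2.INTER_CUBIC)
cv2.imwrite('pics/cA.png',a);cv2.imwrite('pics/cB.png',b)
f=load('scene0')['frame'][:,:,::-1]
cv2.imwrite('pics/cC.png',cv2.resize(f[140:300,250:480],None,fx=3.4,fy=3.4,interpolation=cv2.INTER_CUBIC))
E
```

```text
(no output)
```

View pics/cA.png

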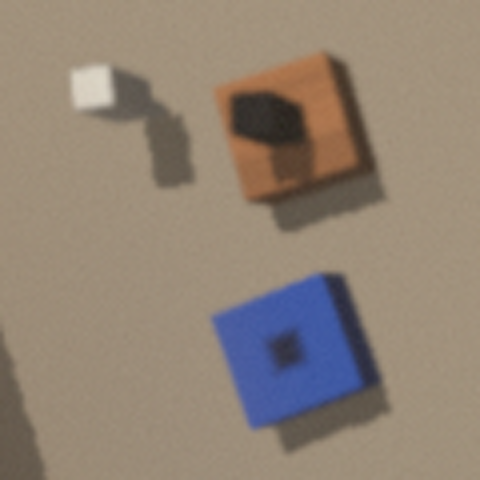

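View pics/cB.png

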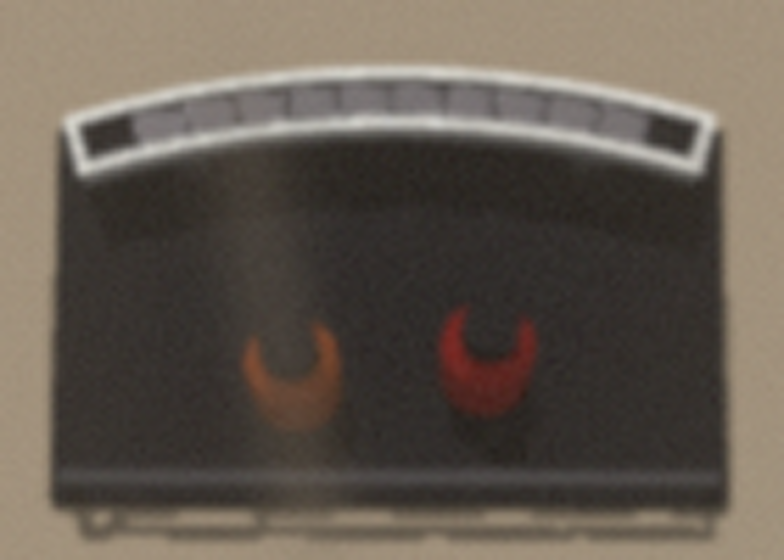

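View pics/cC.png

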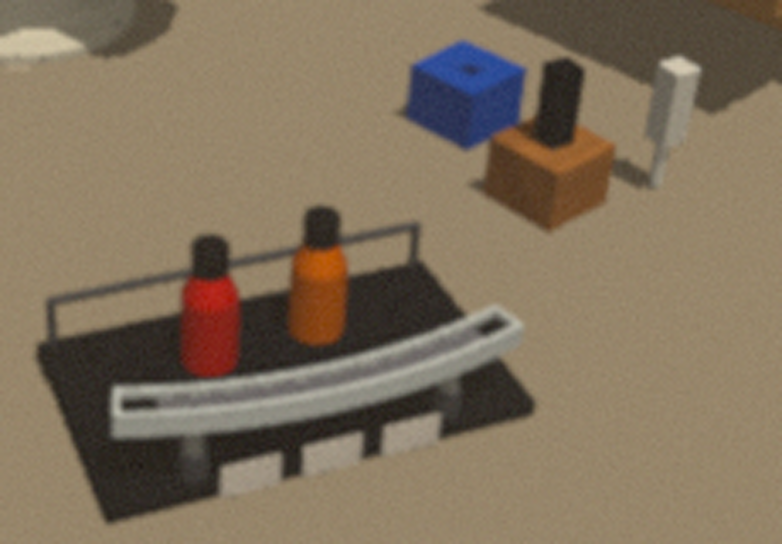

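The crop confirms it: the black stylus stands in the wooden block. The white one stands alone and the blue block is empty. Next I'll measure.

```bash
python3 - <<'E'
from h import *
for tag in ['top0','scene0']:
    c=load(tag);h=cv2.cvtColor(c['frame'],cv2.COLOR_RGB2HSV)
    f=c['frame'].astype(int)
    m=((h[...,0]<14)&(h[...,1]>120)&(h[...,2]>70)).astype(np.uint8)
    if tag=='top0': roi=(190,212,250,262)
    else: roi=(380,165,440,215)
    z=np.zeros_like(m);z[roi[1]:roi[3],roi[0]:roi[2]]=1;m*=z
    cs,_=cv2.findContours(m,cv2.RETR_EXTERNAL,cv2.CHAIN_APPROX_NONE);k=max(cs,key=cv2.contourArea)
    if tag=='top0':
        pts=np.array([onz(c,u,v,0.05)[:2] for u,v in k[:,0].astype(float)],np.float32)
        R=cv2.minAreaRect(pts);print('holder rect',R,cv2.boxPoints(R).tolist())
    # white stylus
    w=((h[...,1]<40)&(h[...,2]>150)).astype(np.uint8)
    z[:]=0
    if tag=='top0': z[215:245,150:180]=1
    else: z[150:200,435:460]=1
    w*=z; ys,xs=np.nonzero(w);print(tag,'white',xs.min(),xs.max(),ys.min(),ys.max())
    if tag=='top0':print('white top',onz(c,xs.mean(),ys.mean(),0.104))
    # black handle
    b=(f.sum(2)<100).astype(np.uint8);z[:]=0
    if tag=='top0': z[215:250,192:220]=1
    else: z[150:185,400:430]=1
    b*=z;ys,xs=np.nonzero(b);print(tag,'black',xs.min(),xs.max(),ys.min(),ys.max(),len(xs))
# deck mask in top
c=load('top0');f=c['frame'].astype(int)
b=(f.max(2)<75).astype(np.uint8)
z=np.zeros_like(b);z[140:217,270:400]=1;b*=z
rows={}
for v in (165,175,185,195,205):
    xs=np.nonzero(b[v])[0];print('deck row',v,xs.min(),xs.max(),onz(c,xs.min()-.5,v,.012)[:2],onz(c,xs.max()+.5,v,.012)[:2])
for u in (285,300,330,360,385):
    ys=np.nonzero(b[:,u])[0];print('deck col',u,ys.min(),ys.max(),onz(c,u,ys.max()+.5,.012)[:2])
# rail bright
h=cv2.cvtColor(c['frame'],cv2.COLOR_RGB2HSV)
w=((h[...,1]<45)&(h[...,2]>165)).astype(np.uint8);z[:]=0;z[130:160,270:400]=1;w*=z
ys,xs=np.nonzero(w);print('rail px',xs.min(),xs.max(),ys.min(),ys.max())
cs,_=cv2.findContours(w,cv2.RETR_EXTERNAL,cv2.CHAIN_APPROX_NONE);k=max(cs,key=cv2.contourArea)
for z_ in (.058+.005,):
    P=np.array([onz(c,u,v,z_)[:2] for u,v in k[:,0].astype(float)])
    # enclosed region centroid axis
    print(len(P),P.min(0),P.max(0),cv2.minAreaRect(P.astype(np.float32)))
E
```

```text
holder rect ((0.4202648401260376, 0.28646576404571533), (0.06395363062620163, 0.06440666317939758), 18.935848236083984) [[0.3795682489871979, 0.3065495491027832], [0.4004687964916229, 0.24562841653823853], [0.4609614312648773, 0.26638197898864746], [0.44006088376045227, 0.32730311155319214]]
top0 white 158 168 221 232
white top [0.43417593 0.37569203 0.104     ]Traceback (most recent call last):
  File "<stdin>", line 24, in <module>
    return umr_minimum(a, axis, None, out, keepdims, initial, where)
ValueError: zero-size array to reduction operation minimum which has no identity
```

```bash
python3 - <<'E'
from h import *
c=load('top0');f=c['frame'].astype(int)
b=(f.max(2)<75).astype(np.uint8)
z=np.zeros_like(b);z[140:217,270:400]=1;b*=z
L=[];R=[]
for v in range(162,205,2):
    xs=np.nonzero(b[v])[0];L.append(onz(c,xs.min()-.5,v,.012)[:2]);R.append(onz(c,xs.max()+.5,v,.012)[:2])
L=np.array(L);R=np.array(R)
for n,p in (('L',L),('R',R)):
    k=np.polyfit(p[:,0],p[:,1],1);print(n,'y=',np.polyval(k,.55),'slope deg',np.degrees(np.arctan(k[0])),np.std(p[:,1]-np.polyval(k,p[:,0])))
h=cv2.cvtColor(c['frame'],cv2.COLOR_RGB2HSV)
w=(f.min(2)>150).astype(np.uint8);z[:]=0;z[130:160,270:400]=1;w*=z
cs,_=cv2.findContours(w,cv2.RETR_EXTERNAL,cv2.CHAIN_APPROX_NONE);k=max(cs,key=cv2.contourArea)
P=np.array([onz(c,u,v,.063)[:2] for u,v in k[:,0].astype(float)])
print(len(P),P.min(0),P.max(0),cv2.minAreaRect(P.astype(np.float32)))
q=cv2.resize(c['frame'][130:162,270:400,::-1],None,fx=6,fy=6,interpolation=cv2.INTER_NEAREST);ww=cv2.resize(w[130:162,270:400]*255,None,fx=6,fy=6,interpolation=cv2.INTER_NEAREST)
cv2.imwrite('pics/rail.png',np.vstack([q,cv2.cvtColor(ww,cv2.COLOR_GRAY2BGR)]))
E
```

```text
L y= 0.15893110099862562 slope deg -0.17688581862642183 0.0005633385076116716
R y= -0.10596996249067617 slope deg 0.8660369461487114 0.0006087937333289654
244 [ 0.59651904 -0.09836979] [0.63963546 0.15208985] ((0.6189590096473694, 0.026867538690567017), (0.041446346789598465, 0.2504841089248657), 0.8607233166694641)
```

View pics/rail.png

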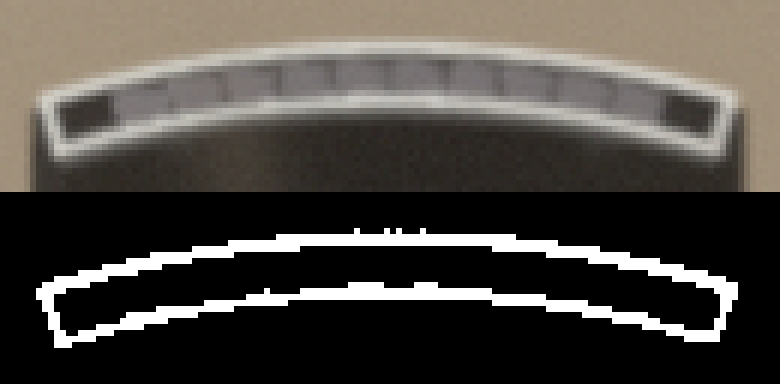

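```bash
python3 - <<'E'
from h import *
f=load('scene0')['frame'][:,:,::-1]
a=cv2.resize(f[235:275,275:325],None,fx=14,fy=14,interpolation=cv2.INTER_CUBIC)[:280]
a=cv2.resize(f[245:275,275:325],None,fx=12,fy=12,interpolation=cv2.INTER_CUBIC)
b=cv2.resize(f[225:255,370:420],None,fx=12,fy=12,interpolation=cv2.INTER_CUBIC)[:240]
cv2.imwrite('pics/e1.png',np.vstack([a[:300],b]))
f=load('top0')['frame'][:,:,::-1]
a=cv2.resize(f[138:163,268:298],None,fx=12,fy=12,interpolation=cv2.INTER_CUBIC)
b=cv2.resize(f[138:163,370:400],None,fx=12,fy=12,interpolation=cv2.INTER_CUBIC)
cv2.imwrite('pics/e2.png',np.hstack([a,b]))
E
```

```text
(no output)
```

View pics/e1.png

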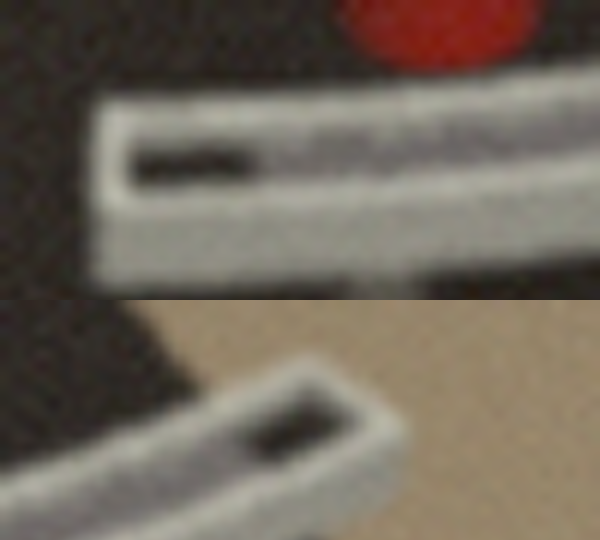

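View pics/e2.png

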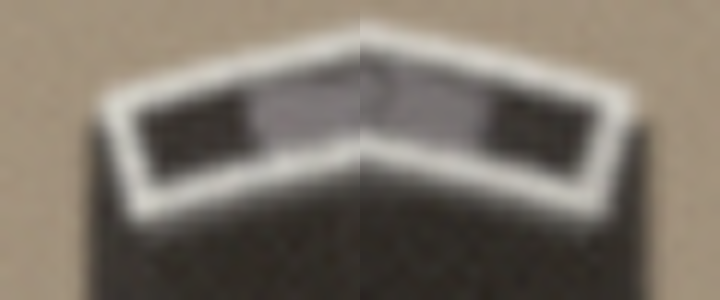

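```bash
python3 - <<'E'
from h import *
t=load('top0');s=load('scene0')
g=lambda x,y,ox,oy:((x+.5)/12-.5+ox,(y+.5)/12-.5+oy)
C={'-y in':(g(243,215,370,138),g(95,97,275,245)),'-y out':(g(272,97,370,138),g(95,215,275,245)),
 '+y in':(g(140,217,268,138),g(312,55,370,225)),'+y out':(g(103,100,268,138),g(408,127,370,225))}
out={}
for n,(a,b) in C.items():
    e1,d1=ray(t,*a);e2,d2=ray(s,*b)
    A=np.c_[d1,-d2];x=np.linalg.lstsq(A,e2-e1,rcond=None)[0]
    p=e1+d1*x[0];q=e2+d2*x[1];out[n]=(p+q)/2;print(n,((p+q)/2).round(4),'gap mm',(1e3*(p-q)).round(1))
m=(out['-y in']+out['-y out'])/2;M=(out['+y in']+out['+y out'])/2
print('ends',m,M,'len',np.linalg.norm(M-m),'width',np.linalg.norm(out['-y in']-out['-y out']),np.linalg.norm(out['+y in']-out['+y out']))
# fit: model of corners, arc ±124mm, r 388/412
from scipy.optimize import least_squares
def mod(p):
    x,y,yaw,z,sl=p;R=np.array([[np.cos(yaw),-np.sin(yaw)],[np.sin(yaw),np.cos(yaw)]]);o={}
    for n in C:
        sg=-1 if n[0]=='-' else 1;rr=.388 if 'in' in n else .412;th=sg*.124/.4
        q=R@np.array([-.4+rr*np.cos(th),rr*np.sin(th)])+[x,y];o[n]=np.array([*q,z+.005+np.tan(sl)*rr*np.sin(th)])
    return o
def res(p):
    o=mod(p);return np.concatenate([np.r_[proj(t,o[n])-C[n][0],proj(s,o[n])-C[n][1]] for n in C])
f=least_squares(res,[.63,.027,0,.058,0]);print(f.x,np.degrees(f.x[2]),f.fun.round(2))
E
```

```text
-y in [ 0.5949 -0.0922  0.0697] gap mm [-0.2 -0.6  0. ]
-y out [ 0.6177 -0.0985  0.0666] gap mm [ 0.1  0.3 -0. ]
+y in [0.5951 0.1451 0.0645] gap mm [-0.7 -1.6 -0.4]
+y out [0.6169 0.152  0.0637] gap mm [-0.2 -0.5 -0.1]
ends [ 0.60627955 -0.09533335  0.06816527] [0.60600309 0.14853542 0.06408763] len 0.24390301760655328 width 0.02381825672401585 0.022908471731227575
[ 0.62520762  0.02666527  0.00140409  0.06109056 -0.01681533] 0.08044815807221936 [-0.42  0.19  0.09  0.62  0.4  -0.25 -0.21 -0.57 -0.32  0.12 -0.63  0.07
 -0.29 -0.32  0.14  0.01]
```

The rail fit is good: pixel residuals are ≤0.6. The seam middle is at about (0.625, 0.027), z ≈ 0.061, slope ≈ -0.017 and yaw ≈ 0. The holder is at (0.420, 0.2865), yaw 18.9°, and its 64 × 64 mm size checks out. Moving towards it now.

Call:
servo_tool(deltas=[{"slide":[-0.5,0.5,0],"spin":0.5},{"slide":[-1,1,0],"spin":0.45},{"slide":[-1,1,0],"spin":0},{"slide":[-1,1,0],"spin":0},{"slide":[-1,1,0],"spin":0},{"slide":[-1,1,0],"spin":0},{"slide":[-1,1,0],"spin":0},{"slide":[-1,1,0],"spin":0},{"slide":[-1,1,0],"spin":0},{"slide":[-1,1,0],"spin":0}], gripper=120)

```text
time_s: 1.15
tcp_pos: [0.4265, -0.2467, 0.2179]
ee_rot: [[-0.95, -0.312, -0.006], [-0.312, 0.95, 0.006], [0.004, 0.008, -1.0]]
wrist_force: [1.3, 0.0, 0.3]
gripper_width: 0.533
```

Call:
servo_tool(deltas=[{"slide":[-1,1,0],"spin":0},{"slide":[-1,1,0],"spin":0},{"slide":[-1,1,0],"spin":0},{"slide":[-1,1,0],"spin":0},{"slide":[-1,1,0],"spin":0},{"slide":[-0.6,1,0],"spin":0},{"slide":[0,1,0],"spin":0},{"slide":[0,1,0],"spin":0},{"slide":[0,1,0],"spin":0},{"slide":[0,1,0],"spin":0}])

```text
time_s: 2.15
tcp_pos: [0.4833, 0.0488, 0.2168]
ee_rot: [[-0.949, -0.314, -0.01], [-0.314, 0.949, 0.006], [0.007, 0.009, -1.0]]
wrist_force: [-0.7, 0.1, 0.9]
gripper_width: 0.53
```

Call:
servo_tool(deltas=[{"slide":[0,1,0],"spin":0},{"slide":[0,1,0],"spin":0},{"slide":[0,1,0],"spin":0},{"slide":[0,1,0],"spin":0},{"slide":[0,1,0],"spin":0},{"slide":[0,1,0],"spin":0},{"slide":[0,1,0],"spin":0},{"slide":[0,1,0],"spin":0},{"slide":[0,0.7,0],"spin":0},{"slide":[0,0,0],"spin":0}])

```text
time_s: 3.15
tcp_pos: [0.4086, 0.265, 0.217]
ee_rot: [[-0.948, -0.317, -0.013], [-0.317, 0.948, 0.005], [0.011, 0.009, -1.0]]
wrist_force: [0.6, 0.5, -0.4]
gripper_width: 0.532
```

```bash
python3 - <<'E'
from h import *
c=cap('wrist','w1');s=sense();print(s['tcp_pos'],c['eye'])
print(proj(c,[.4203,.2865,.112]),proj(c,[.4203,.2865,.05]))
cap('scene','s1')
E
```

```text
[0.40862316 0.26418083 0.21686948] [0.34104988 0.24068045 0.37956011]
[335.24727257 225.62141495] [331.73819935 207.97772394]
```

View pics/w1.png

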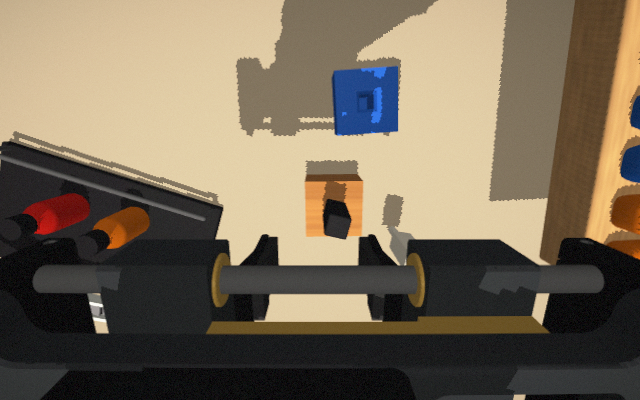

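```bash
python3 - <<'E'
from h import *
f=load('w1')['frame'][:,:,::-1]
cv2.imwrite('pics/w1z.png',cv2.resize(f[160:260,280:400],None,fx=6,fy=6,interpolation=cv2.INTER_CUBIC))
f=load('s1')['frame'][:,:,::-1]
cv2.imwrite('pics/s1z.png',cv2.resize(f[60:260,300:500],None,fx=3,fy=3,interpolation=cv2.INTER_CUBIC))
E
```

```text
(no output)
```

View pics/w1z.png

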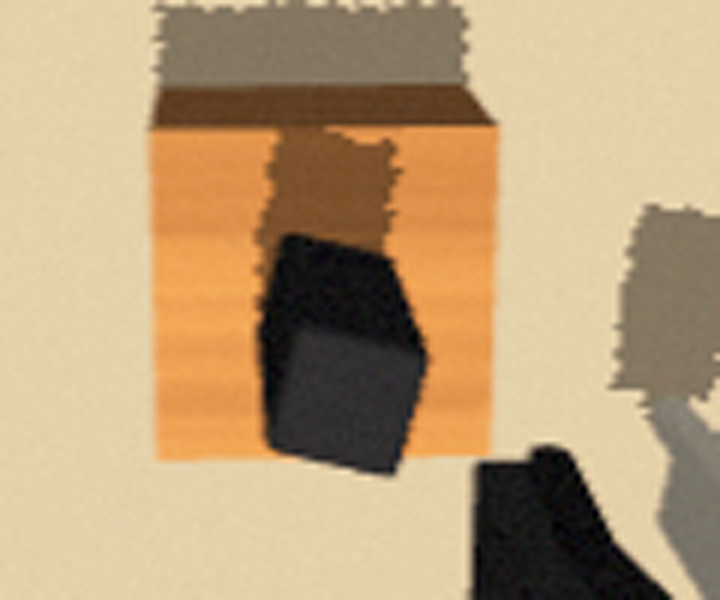

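View pics/s1z.png

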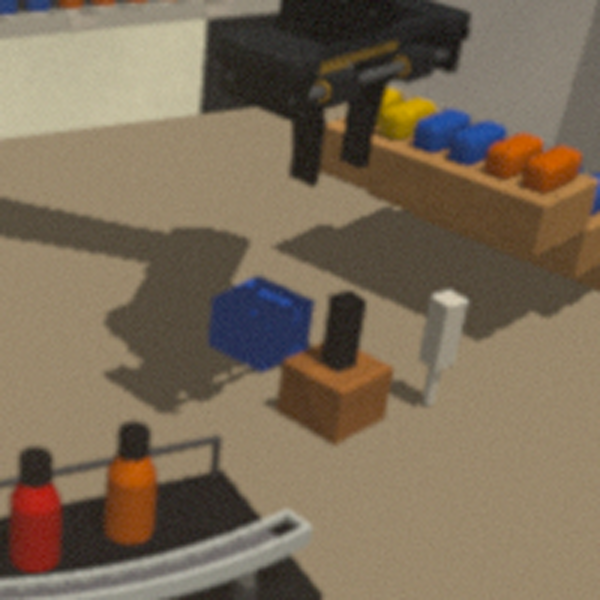

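The enlarged wrist view shows the handle's top face, with corners (330.5,214), (351,219), (346,239) and (325,234). It is yawed relative to the block, so I'll compute its pose.

```bash
python3 - <<'E'
from h import *
c=load('w1')
P=np.array([onz(c,(x+.5)/6-.5+280,(y+.5)/6-.5+160,.112)[:2] for x,y in [(303,325),(425,355),(395,473),(270,445)]])
print(P.round(4),P.mean(0))
for i in range(4):
    d=P[(i+1)%4]-P[i];print(np.linalg.norm(d),np.degrees(np.arctan2(d[1],d[0])))
B=np.array([onz(c,(x+.5)/6-.5+280,(y+.5)/6-.5+160,.05)[:2] for x,y in [(150,128),(498,125),(492,455),(157,460)]])
print(B.mean(0),B.round(4))
for i in range(4):
    d=B[(i+1)%4]-B[i];print(np.linalg.norm(d),np.degrees(np.arctan2(d[1],d[0])))
E
```

```text
[[0.411  0.2782]
 [0.4097 0.2975]
 [0.4292 0.2997]
 [0.4309 0.2797]] [0.42019204 0.28879327]
0.0193246270365898 94.07305631982022
0.019636945884916764 6.338948633364021
0.02003283295056229 -84.98188702659775
0.019952131485791086 -175.72332937970626
[0.4206458  0.28888616] [[0.4007 0.2483]
 [0.3801 0.3083]
 [0.4403 0.3297]
 [0.4614 0.2693]]
0.0634370595216424 108.95249945966862
0.06389037603638158 19.64173703936277
0.06405534608046973 -70.74846823087346
0.0642202408396842 -160.91266192193416
```

Call:
servo_tool(deltas=[{"slide":[0,0,0],"spin":0.85},{"slide":[0,0,0],"spin":0.84},{"slide":[-0.28,0.45,0],"spin":0},{"slide":[-0.27,0.45,0],"spin":0},{"slide":[0,0,1],"spin":0},{"slide":[0,0,1],"spin":0},{"slide":[0,0,0],"spin":0}])

```text
time_s: 3.95
tcp_pos: [0.4246, 0.2876, 0.166]
ee_rot: [[-0.997, -0.08, -0.011], [-0.08, 0.997, 0.006], [0.011, 0.007, -1.0]]
wrist_force: [-0.6, -0.8, -0.1]
gripper_width: 0.526
```

Call:
servo_tool(deltas=[{"slide":[0.13,0,0.7],"spin":0.05},{"slide":[0,0,0.7],"spin":0},{"slide":[0,0,0],"spin":0}])

```text
time_s: 4.25
tcp_pos: [0.4239, 0.2899, 0.1325]
ee_rot: [[-0.997, -0.078, -0.008], [-0.078, 0.997, 0.008], [0.007, 0.008, -1.0]]
wrist_force: [0.1, -1.3, -0.4]
gripper_width: 0.533
```

```bash
python3 - <<'E'
from h import *
c=cap('wrist','w2');s=sense();print(s['tcp_pos'])
f=c['frame'][:,:,::-1]
cv2.imwrite('pics/w2z.png',cv2.resize(f[150:300,230:410],None,fx=4,fy=4,interpolation=cv2.INTER_CUBIC))
E
```

```text
[0.4246601  0.29054699 0.13377631]
```

View pics/w2z.png

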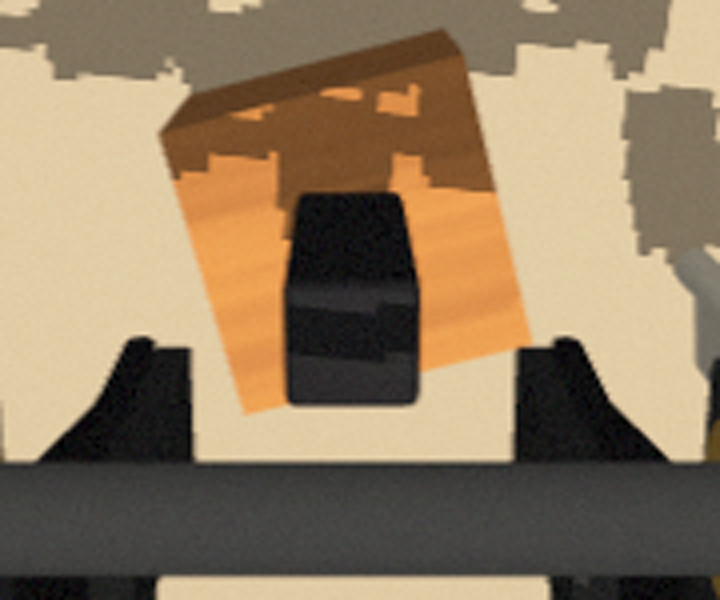

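```bash
python3 - <<'E'
from h import *
c=load('w2');print(onz(c,317.6,235.6,.112),[onz(c,x/4+229.6,y/4+149.6,.112)[:2].round(4) for x,y in [(287,285),(417,285),(417,403),(287,403)]])
s=[sense() for _ in range(5)];print([q['tcp_pos'].round(4) for q in s])
E
```

```text
[0.42042217 0.28903891 0.112     ] [array([0.4114, 0.2781]), array([0.4098, 0.2984]), array([0.4297, 0.3003]), array([0.4313, 0.2794])]
[array([0.4247, 0.2905, 0.1338]), array([0.4247, 0.2905, 0.1338]), array([0.4247, 0.2905, 0.1338]), array([0.4247, 0.2905, 0.1338]), array([0.4247, 0.2905, 0.1338])]
```

Call:
servo_tool(deltas=[{"slide":[0.15,-0.04,0.6],"spin":0},{"slide":[0,0,0.6],"spin":0},{"slide":[0,0,0.6],"spin":0},{"slide":[0,0,0.5],"spin":0},{"slide":[0,0,0.36],"spin":0},{"slide":[0,0,0],"spin":0}])

```text
time_s: 4.9
tcp_pos: [0.4278, 0.2968, 0.0754]
ee_rot: [[-0.996, -0.084, 0.008], [-0.084, 0.996, 0.022], [-0.01, 0.021, -1.0]]
wrist_force: [0.2, -1.1, -0.3]
gripper_width: 0.528
```

```bash
python3 - <<'E'
from h import *
c=cap('wrist','w3');s=sense();print(s['tcp_pos'],s['ee_rot'].round(3).tolist())
cap('scene','s3')
f=c['frame'][:,:,::-1]
a=cv2.resize(f[150:300,230:410],None,fx=3,fy=3,interpolation=cv2.INTER_CUBIC)
f=load('s3')['frame'][:,:,::-1]
b=cv2.resize(f[90:240,330:480],None,fx=3,fy=3,interpolation=cv2.INTER_CUBIC)
cv2.imwrite('pics/w3z.png',cv2.resize(np.hstack([a,b]),None,fx=.8,fy=.8))
E
```

```text
[0.42826805 0.29724633 0.07613208] [[-0.996, -0.085, 0.009], [-0.084, 0.996, 0.023], [-0.011, 0.022, -1.0]]
```

View pics/w3z.png

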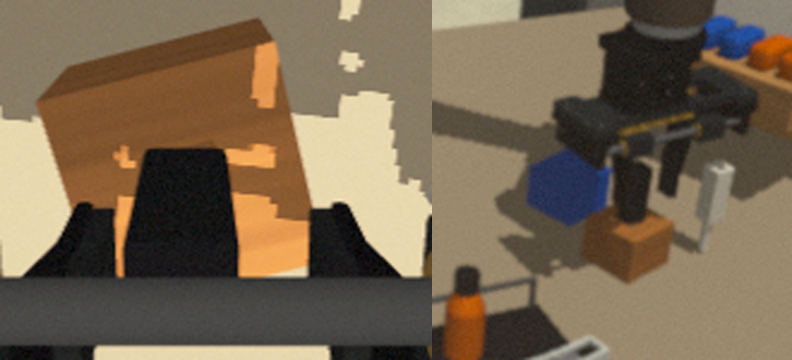

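Call:
servo_tool(deltas=[{"slide":[0.34,-0.3,0],"spin":0},{"slide":[0,0,0],"spin":0}])

```text
time_s: 5.2
tcp_pos: [0.4204, 0.2891, 0.0775]
ee_rot: [[-0.996, -0.085, 0.011], [-0.084, 0.996, 0.025], [-0.013, 0.024, -1.0]]
wrist_force: [0.2, 0.3, -0.1]
gripper_width: 0.53
```

Call:
servo_tool(deltas=[{"slide":[0,0,0.42],"spin":0},{"slide":[0,0,0],"spin":0}])

```text
time_s: 5.4
tcp_pos: [0.4206, 0.2894, 0.0673]
ee_rot: [[-0.996, -0.085, 0.012], [-0.085, 0.996, 0.027], [-0.015, 0.026, -1.0]]
wrist_force: [-0.3, -1.2, -0.5]
gripper_width: 0.528
```

Call:
servo_tool(deltas=[{"slide":[0,0,0]},{"slide":[0,0,0]},{"slide":[0,0,0]},{"slide":[0,0,0]},{"slide":[0,0,0]},{"slide":[0,0,0]}], gripper=255)

```text
invalid input
```

Call:
servo_tool(deltas=[{"slide":[0,0,0],"spin":0},{"slide":[0,0,0],"spin":0},{"slide":[0,0,0],"spin":0},{"slide":[0,0,0],"spin":0},{"slide":[0,0,0],"spin":0},{"slide":[0,0,0],"spin":0}], gripper=255)

```text
time_s: 6.0
tcp_pos: [0.4209, 0.2897, 0.067]
ee_rot: [[-0.996, -0.085, 0.012], [-0.085, 0.996, 0.026], [-0.015, 0.025, -1.0]]
wrist_force: [-0.3, 0.4, 0.0]
gripper_width: 0.252
```

Call:
servo_tool(deltas=[{"slide":[0,0,-0.4],"spin":0},{"slide":[0,0,-0.4],"spin":0},{"slide":[0,0,-0.4],"spin":0}])

```text
time_s: 6.3
tcp_pos: [0.4197, 0.288, 0.0978]
ee_rot: [[-0.996, -0.085, 0.01], [-0.085, 0.996, 0.024], [-0.012, 0.023, -1.0]]
wrist_force: [0.4, 0.7, -0.3]
gripper_width: 0.255
```

Call:
servo_tool(deltas=[{"slide":[0,0,-0.6],"spin":0},{"slide":[0,0,-1],"spin":0},{"slide":[0,0,-1],"spin":0},{"slide":[0,0,-1],"spin":0},{"slide":[0,0,0],"spin":0}])

```text
time_s: 6.8
tcp_pos: [0.4194, 0.2861, 0.1974]
ee_rot: [[-0.996, -0.085, 0.015], [-0.085, 0.996, 0.029], [-0.017, 0.028, -0.999]]
wrist_force: [0.6, -0.2, -0.2]
gripper_width: 0.254
```

```bash
python3 - <<'E'
from h import *
c=cap('wrist','w4');s=sense();print(s['time_s'],s['tcp_pos'],s['ee_rot'].round(4).tolist(),s['wrist_force'])
cap('scene','s4')
f=c['frame'][:,:,::-1]
a=cv2.resize(f[150:300,230:410],None,fx=2.4,fy=2.4,interpolation=cv2.INTER_CUBIC)
f=load('s4')['frame'][:,:,::-1]
b=cv2.resize(f[60:210,340:490],None,fx=2.4,fy=2.4,interpolation=cv2.INTER_CUBIC)
cv2.imwrite('pics/w4z.png',np.hstack([a,b]))
E
```

```text
6.85 [0.41845929 0.28539887 0.19554362] [[-0.9963, -0.0847, 0.0121], [-0.0844, 0.9961, 0.0271], [-0.0143, 0.0259, -0.9996]] [ 0.09714115 -0.66716776 -0.95695965]
```

View pics/w4z.png

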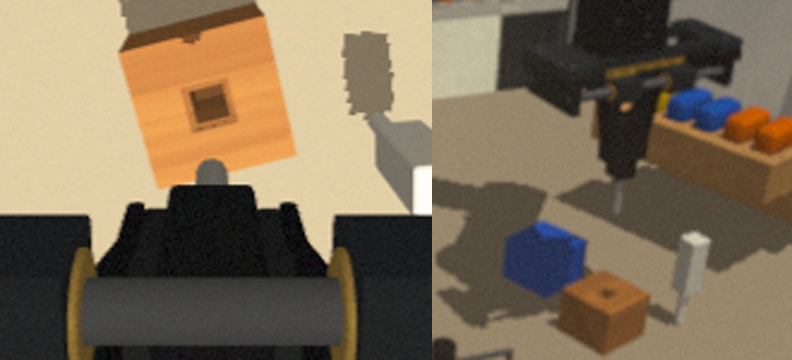

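```bash
python3 - <<'E'
from h import *
c=load('w4');s=load('s4')
print('hole',onz(c,(209+.5)/2.4-.5+230,(104+.5)/2.4-.5+150,.05))
a=c['frame'][200:240,290:345,::-1];b=s['frame'][115:160,405:440,::-1]
cv2.imwrite('pics/n4.png',np.hstack([cv2.resize(a,(550,400),interpolation=cv2.INTER_CUBIC),cv2.resize(b,(0,0),fx=400/45,fy=400/45,interpolation=cv2.INTER_CUBIC)[:400,:250]]))
t=cap('top','t4')
# predicted nose
sx=np.array([.4185,.2854,.1955]);R=np.array([[-0.9963,-0.0847,0.0121],[-0.0844,0.9961,0.0271],[-0.0143,0.0259,-0.9996]])
for zz in (.059,):
    p=sx+R@[0,0,zz];print(p,proj(c,p),proj(s,p),proj(t,p))
E
```

```text
hole [0.42004374 0.28851907 0.05      ]
[0.4192139 0.2869989 0.1365236] [317.57320609 219.27197354] [415.77323116 149.21101992] [199.53541008 232.41516865]
```

View pics/n4.png

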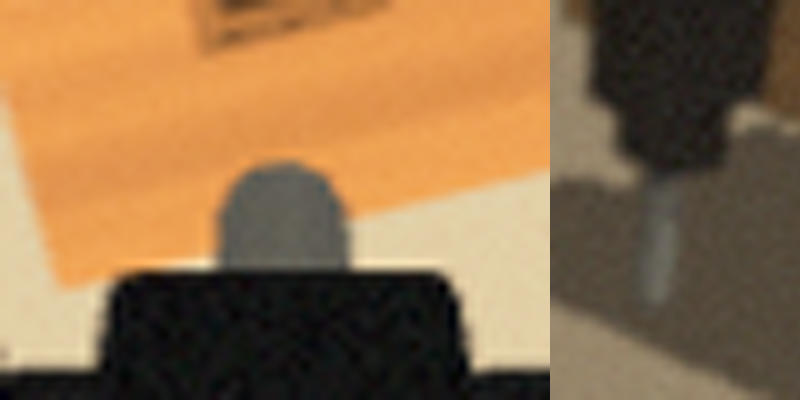

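Call:
servo_tool(deltas=[{"slide":[-0.4,-0.5,0],"spin":0},{"slide":[-0.4,-1,0],"spin":0},{"slide":[-0.4,-1,0],"spin":0},{"slide":[-0.4,-1,0],"spin":0},{"slide":[-0.4,-1,0],"spin":0},{"slide":[-0.4,-1,0],"spin":0},{"slide":[-0.4,-1,0],"spin":0},{"slide":[-0.4,-1,0],"spin":0},{"slide":[-0.4,-1,0],"spin":0}])

```text
time_s: 7.85
tcp_pos: [0.5208, 0.0715, 0.1758]
ee_rot: [[-0.996, -0.089, -0.016], [-0.089, 0.996, 0.009], [0.015, 0.011, -1.0]]
wrist_force: [0.4, 0.7, -1.0]
gripper_width: 0.254
```

Call:
servo_tool(deltas=[{"slide":[-0.44,-0.9,-0.15],"spin":0},{"slide":[-0.44,-0.9,-0.15],"spin":0},{"slide":[-0.44,-0.9,-0.15],"spin":0},{"slide":[-0.44,-0.9,-0.1],"spin":0},{"slide":[-0.44,-0.9,0],"spin":0},{"slide":[-0.44,-0.9,0],"spin":0},{"slide":[-0.4,-0.8,0],"spin":0},{"slide":[0,0,0],"spin":0}])

```text
time_s: 8.65
tcp_pos: [0.6069, -0.0866, 0.1712]
ee_rot: [[-0.996, -0.084, -0.045], [-0.084, 0.996, 0.006], [0.044, 0.009, -0.999]]
wrist_force: [0.4, 0.2, 0.0]
gripper_width: 0.253
```

Call:
servo_tool(deltas=[{"slide":[-0.3,0.15,0.6],"spin":0},{"slide":[0,0,0.5],"spin":0},{"slide":[0,0,0],"spin":0}])

```text
time_s: 8.95
tcp_pos: [0.6106, -0.0808, 0.1373]
ee_rot: [[-0.995, -0.083, -0.052], [-0.083, 0.997, 0.006], [0.051, 0.011, -0.999]]
wrist_force: [-0.1, -0.3, -1.8]
gripper_width: 0.252
```

```bash
cat >> h.py <<'E'
def nose(s=None):
    s=s or sense(); return s['tcp_pos']+.059*s['ee_rot'][:,2]
A0=np.array([.6252,.0267,.061,-.0168])
def arc(s): th=s/.4; return np.array([A0[0]-.4+.4*np.cos(th),A0[1]+.4*np.sin(th)])
def sval(p):
    d=p[:2]-np.array([A0[0]-.4,A0[1]]); return .4*np.arctan2(d[1],d[0])*1e3, (np.hypot(*d)-.4)*1e3
def st():
    s=sense();n=nose(s);print('t',s['time_s'],'nose',n.round(4),'s,rad mm',np.round(sval(n),1),'F',s['wrist_force'].round(1),'z',s['ee_rot'][:,2].round(3)); return s
def cmd(dw,s=None):
    s=s or sense();print('units',(s['ee_rot'].T@np.array(dw)/.025).round(2))
E
python3 - <<'E'
from h import *
s=st()
c=cap('scene','s5');t=cap('top','t5');cap('wrist','w5')
n=nose(s);print(proj(c,n),proj(t,n))
a=cv2.resize(c['frame'][200:280,250:350,::-1],None,fx=4,fy=4,interpolation=cv2.INTER_CUBIC)
b=cv2.resize(t['frame'][120:200,330:430,::-1],None,fx=4,fy=4,interpolation=cv2.INTER_CUBIC)
cv2.imwrite('pics/p5.png',np.hstack([a,b]))
E
```

```text
t 8.95 nose [ 0.6076 -0.0804  0.0783] s,rad mm [-109.3   -2.9] F [-0.1 -0.3 -1.8] z [-0.052  0.006 -0.999]
[290.26229733 251.95129026] [384.49083039 148.47437292]
```

View pics/p5.png

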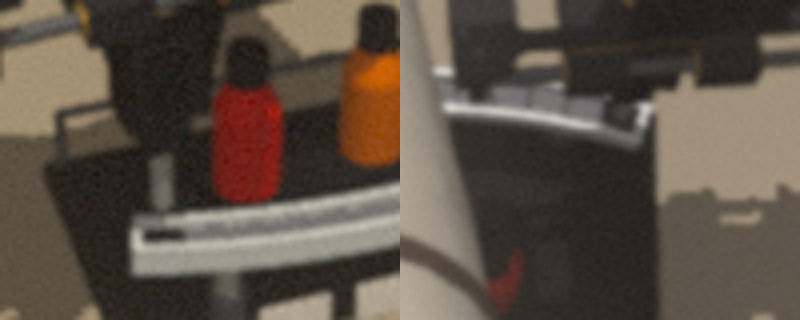

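View pics/w5.png

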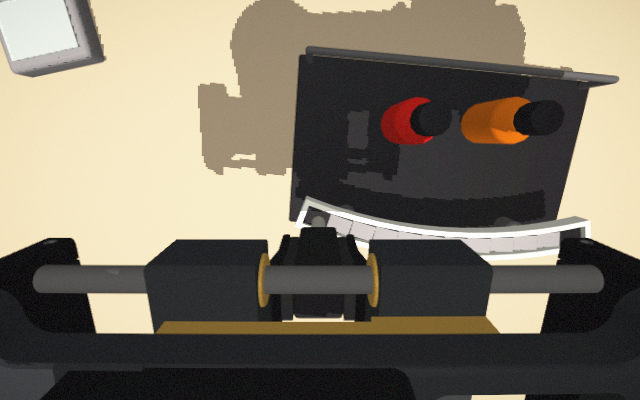

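Call:
servo_tool(deltas=[{"slide":[-0.14,0.02,0.2],"spin":0},{"slide":[0,0,0],"spin":0}])

```text
time_s: 9.3
tcp_pos: [0.6165, -0.0795, 0.1363]
ee_rot: [[-0.995, -0.085, -0.044], [-0.085, 0.996, 0.006], [0.043, 0.01, -0.999]]
wrist_force: [1.0, -0.1, -1.8]
gripper_width: 0.249
```

```bash
python3 - <<'E'
from h import *
s=st()
w=cap('wrist','w6');n=nose(s);print(proj(w,n))
cv2.imwrite('pics/p6.png',cv2.resize(w['frame'][190:245,290:360,::-1],None,fx=10,fy=10,interpolation=cv2.INTER_CUBIC))
E
```

```text
t 9.3 nose [ 0.6139 -0.0791  0.0774] s,rad mm [-106.3    2.8] F [ 1.  -0.1 -1.8] z [-0.044  0.006 -0.999]
[318.65322709 221.55411825]
```

View pics/p6.png

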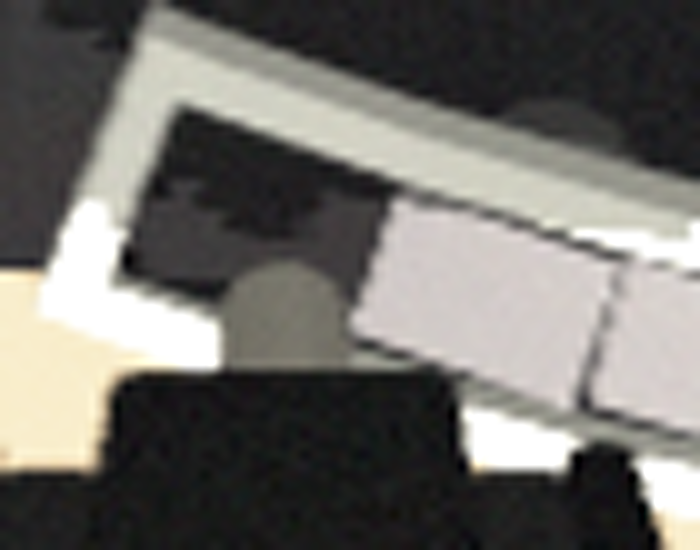

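Call:
servo_tool(deltas=[{"slide":[0.14,-0.1,0.2],"spin":0},{"slide":[0,0,0.1],"spin":0},{"slide":[0,0,0],"spin":0},{"slide":[0,0,0],"spin":0}])

```text
time_s: 9.75
tcp_pos: [0.6129, -0.0827, 0.1299]
ee_rot: [[-0.996, -0.085, -0.041], [-0.085, 0.996, 0.006], [0.041, 0.009, -0.999]]
wrist_force: [0.0, -0.2, -0.4]
gripper_width: 0.248
```

```bash
python3 - <<'E'
from h import *
s=st()
E
```

```text
t 9.75 nose [ 0.6105 -0.0823  0.0709] s,rad mm [-110.3    0.4] F [ 0.  -0.2 -0.4] z [-0.041  0.006 -0.999]
```

Call:
servo_tool(deltas=[{"slide":[0,0,0.08],"spin":0},{"slide":[0,0,0.08],"spin":0},{"slide":[0,0,0.08],"spin":0}])

```text
time_s: 10.05
tcp_pos: [0.613, -0.0827, 0.124]
ee_rot: [[-0.996, -0.085, -0.04], [-0.085, 0.996, 0.006], [0.04, 0.009, -0.999]]
wrist_force: [-0.3, 0.4, -1.9]
gripper_width: 0.251
```

Call:
servo_tool(deltas=[{"slide":[0,0,0.08],"spin":0},{"slide":[0,0,0],"spin":0}])

```text
time_s: 10.25
tcp_pos: [0.6127, -0.0827, 0.1213]
ee_rot: [[-0.996, -0.085, -0.041], [-0.085, 0.996, 0.006], [0.04, 0.009, -0.999]]
wrist_force: [0.0, 1.4, -0.3]
gripper_width: 0.25
```

Call:
servo_tool(deltas=[{"slide":[0,0,0.08],"spin":0}])

```text
time_s: 10.35
tcp_pos: [0.613, -0.0828, 0.1205]
ee_rot: [[-0.996, -0.085, -0.04], [-0.086, 0.996, 0.005], [0.04, 0.009, -0.999]]
wrist_force: [-3.7, 2.8, 10.8]
gripper_width: 0.251
```

Contact with the landing: about 11 N at nose z ≈ 0.0615, which matches the 0.0628 from vision. I'll start the pass with light pressure.

Call:
servo_tool(deltas=[{"slide":[0,0,0.03],"spin":0},{"slide":[-0.03,0.09,0.03],"spin":0},{"slide":[-0.04,0.11,0.035],"spin":0},{"slide":[-0.04,0.11,0.035],"spin":0}])

```text
time_s: 10.75
tcp_pos: [0.6157, -0.0764, 0.1206]
ee_rot: [[-0.996, -0.087, -0.038], [-0.087, 0.996, 0.001], [0.038, 0.004, -0.999]]
wrist_force: [-0.8, -3.1, 5.3]
gripper_width: 0.248
```

```bash
python3 -c "
from h import *
st()"
```

```text
t 10.75 nose [ 0.6134 -0.0764  0.0617] s,rad mm [-103.8    1.7] F [-0.8 -3.1  5.3] z [-0.038  0.001 -0.999]
```

Call:
servo_tool(deltas=[{"slide":[-0.03,0.115,0.035],"spin":0},{"slide":[-0.03,0.115,0.035],"spin":0},{"slide":[-0.03,0.115,0.035],"spin":0},{"slide":[-0.03,0.115,0.035],"spin":0},{"slide":[-0.03,0.115,0.035],"spin":0},{"slide":[-0.03,0.115,0.035],"spin":0}])

```text
time_s: 11.35
tcp_pos: [0.6207, -0.0639, 0.1215]
ee_rot: [[-0.995, -0.09, -0.034], [-0.09, 0.996, -0.011], [0.035, -0.008, -0.999]]
wrist_force: [-2.2, -4.0, 4.9]
gripper_width: 0.249
```

```bash
python3 -c "
from h import *
st()"
```

```text
t 11.35 nose [ 0.6186 -0.0645  0.0626] s,rad mm [-91.1   3.9] F [-2.2 -4.   4.9] z [-0.034 -0.011 -0.999]
```

Call:
servo_tool(deltas=[{"slide":[-0.04,0.23,0.035],"spin":0},{"slide":[-0.05,0.23,0.035],"spin":0},{"slide":[-0.05,0.23,0.035],"spin":0}])

```text
time_s: 11.65
tcp_pos: [0.6236, -0.048, 0.1205]
ee_rot: [[-0.995, -0.091, -0.032], [-0.09, 0.996, -0.016], [0.034, -0.013, -0.999]]
wrist_force: [-1.5, -7.8, 10.3]
gripper_width: 0.254
```

```bash
python3 -c "
from h import *
s=st()
w=cap('wrist','w7');n=nose(s);print(proj(w,n))
cv2.imwrite('pics/p7.png',cv2.resize(w['frame'][190:260,280:380,::-1],None,fx=7,fy=7,interpolation=cv2.INTER_CUBIC))
"
```

```text
t 11.65 nose [ 0.6217 -0.0489  0.0616] s,rad mm [-75.3   3.6] F [-1.5 -7.8 10.3] z [-0.032 -0.016 -0.999]
[318.60053782 221.51412431]
```

View pics/p7.png

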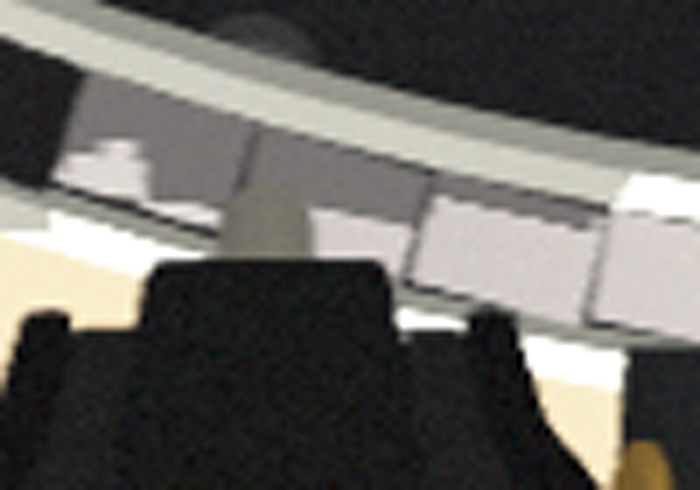

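Call:
servo_tool(deltas=[{"slide":[-0.02,0.23,0.035],"spin":0},{"slide":[-0.03,0.23,0.035],"spin":0},{"slide":[-0.03,0.23,0.035],"spin":0},{"slide":[-0.03,0.23,0.035],"spin":0}])

```text
time_s: 12.1
tcp_pos: [0.6266, -0.0252, 0.1204]
ee_rot: [[-0.995, -0.094, -0.027], [-0.093, 0.995, -0.022], [0.029, -0.019, -0.999]]
wrist_force: [-1.0, -4.6, 7.0]
gripper_width: 0.251
```

```bash
python3 -c "
from h import *
s=st()"
```

```text
t 12.1 nose [ 0.625  -0.0265  0.0614] s,rad mm [-52.9   3.3] F [-1.  -4.6  7. ] z [-0.027 -0.022 -0.999]
```

Call:
servo_tool(deltas=[{"slide":[0.0,0.23,0.035],"spin":0},{"slide":[0.0,0.23,0.035],"spin":0},{"slide":[-0.01,0.23,0.035],"spin":0},{"slide":[-0.01,0.23,0.035],"spin":0}])

```text
time_s: 12.5
tcp_pos: [0.6272, -0.0042, 0.12]
ee_rot: [[-0.995, -0.097, -0.023], [-0.096, 0.995, -0.03], [0.026, -0.027, -0.999]]
wrist_force: [-0.1, -5.4, 5.6]
gripper_width: 0.252
```

```bash
python3 -c "
from h import *
s=st()
w=cap('wrist','w8')
cv2.imwrite('pics/p8.png',cv2.resize(w['frame'][180:260,240:380,::-1],None,fx=5,fy=5,interpolation=cv2.INTER_CUBIC))
"
```

```text
t 12.5 nose [ 0.6258 -0.006   0.061 ] s,rad mm [-32.6   2. ] F [-0.1 -5.4  5.6] z [-0.023 -0.03  -0.999]
```

View pics/p8.png

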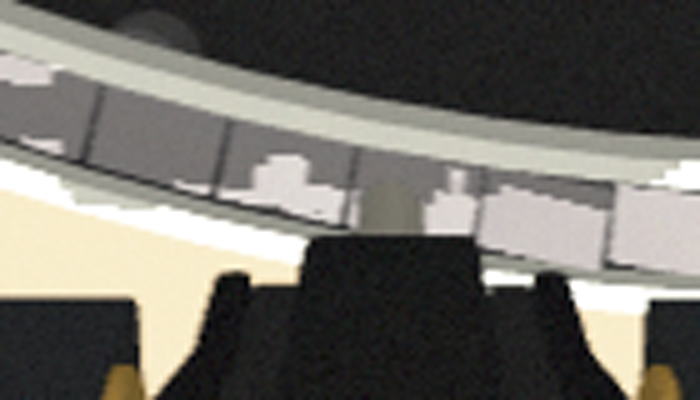

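Call:
servo_tool(deltas=[{"slide":[-0.02,0.24,0.035],"spin":0},{"slide":[-0.02,0.24,0.035],"spin":0},{"slide":[-0.02,0.24,0.035],"spin":0},{"slide":[-0.015,0.24,0.035],"spin":0},{"slide":[-0.01,0.24,0.035],"spin":0}])

```text
time_s: 13.05
tcp_pos: [0.6283, 0.0239, 0.119]
ee_rot: [[-0.995, -0.101, -0.019], [-0.1, 0.994, -0.039], [0.023, -0.037, -0.999]]
wrist_force: [-0.3, -4.3, 6.3]
gripper_width: 0.249
```

```bash
python3 -c "
from h import *
s=st()"
```

```text
t 13.05 nose [0.6271 0.0216 0.0601] s,rad mm [-5.1  2. ] F [-0.3 -4.3  6.3] z [-0.019 -0.039 -0.999]
```

Call:
servo_tool(deltas=[{"slide":[-0.015,0.25,0.035],"spin":0},{"slide":[-0.015,0.25,0.035],"spin":0},{"slide":[-0.01,0.25,0.035],"spin":0},{"slide":[-0.005,0.25,0.035],"spin":0},{"slide":[-0.0,0.25,0.035],"spin":0}])

```text
time_s: 13.55
tcp_pos: [0.6283, 0.0508, 0.1184]
ee_rot: [[-0.994, -0.106, -0.016], [-0.105, 0.993, -0.054], [0.022, -0.052, -0.998]]
wrist_force: [0.2, -9.7, 11.6]
gripper_width: 0.251
```

```bash
python3 -c "
from h import *
s=st()
w=cap('wrist','w9')
cv2.imwrite('pics/p9.png',cv2.resize(w['frame'][180:260,240:380,::-1],None,fx=5,fy=5,interpolation=cv2.INTER_CUBIC))
"
```

```text
t 13.55 nose [0.6273 0.0477 0.0595] s,rad mm [20.8  2.7] F [ 0.2 -9.7 11.6] z [-0.016 -0.054 -0.998]
```

View pics/p9.png

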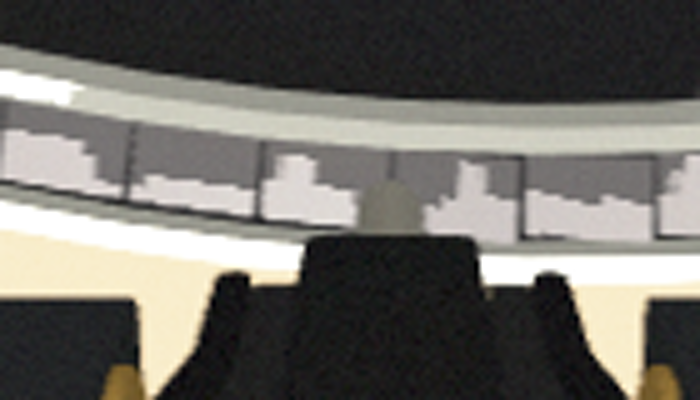

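Call:
servo_tool(deltas=[{"slide":[0.01,0.25,0.018],"spin":0},{"slide":[0.01,0.27,0.018],"spin":0},{"slide":[0.01,0.27,0.018],"spin":0},{"slide":[0.015,0.27,0.018],"spin":0}])

```text
time_s: 14.0
tcp_pos: [0.626, 0.0761, 0.1187]
ee_rot: [[-0.994, -0.108, -0.013], [-0.107, 0.992, -0.061], [0.019, -0.059, -0.998]]
wrist_force: [1.2, -8.0, 9.0]
gripper_width: 0.251
```

```bash
python3 -c "
from h import *
s=st()"
```

```text
t 14.0 nose [0.6252 0.0725 0.0598] s,rad mm [45.6  2.6] F [ 1.2 -8.   9. ] z [-0.013 -0.061 -0.998]
```

Call:
servo_tool(deltas=[{"slide":[0.015,0.27,0.015],"spin":0},{"slide":[0.02,0.27,0.015],"spin":0},{"slide":[0.025,0.27,0.015],"spin":0},{"slide":[0.03,0.27,0.015],"spin":0}])

```text
time_s: 14.4
tcp_pos: [0.6224, 0.1015, 0.1182]
ee_rot: [[-0.994, -0.111, -0.01], [-0.11, 0.992, -0.068], [0.017, -0.067, -0.998]]
wrist_force: [0.2, -2.9, 3.8]
gripper_width: 0.249
```

```bash
python3 -c "
from h import *
s=st()
w=cap('wrist','w10')
cv2.imwrite('pics/p10.png',cv2.resize(w['frame'][180:260,220:380,::-1],None,fx=5,fy=5,interpolation=cv2.INTER_CUBIC))
"
```

```text
t 14.4 nose [0.6218 0.0975 0.0593] s,rad mm [70.7  2.9] F [ 0.2 -2.9  3.8] z [-0.01  -0.068 -0.998]
```

View pics/p10.png

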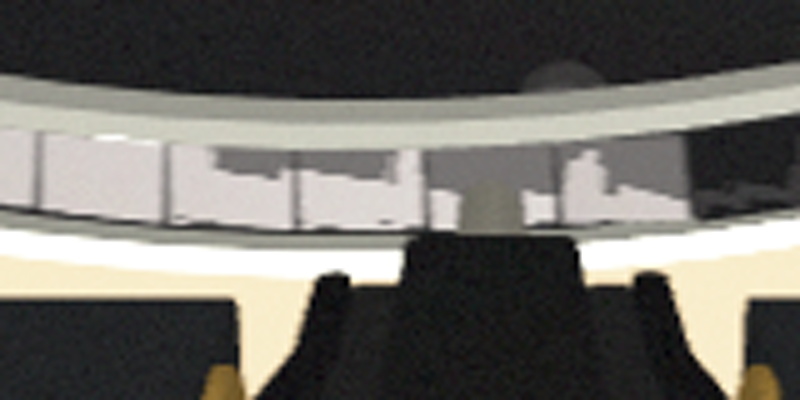

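Call:
servo_tool(deltas=[{"slide":[0.03,0.26,0.022],"spin":0},{"slide":[0.035,0.26,0.022],"spin":0},{"slide":[0.04,0.26,0.022],"spin":0},{"slide":[0.045,0.26,0.022],"spin":0}])

```text
time_s: 14.85
tcp_pos: [0.617, 0.1278, 0.1171]
ee_rot: [[-0.993, -0.114, -0.006], [-0.113, 0.991, -0.072], [0.014, -0.071, -0.997]]
wrist_force: [0.8, -0.6, 0.9]
gripper_width: 0.249
```

```bash
python3 -c "
from h import *
s=st()"
```

```text
t 14.85 nose [0.6167 0.1235 0.0583] s,rad mm [97.   3.3] F [ 0.8 -0.6  0.9] z [-0.006 -0.072 -0.997]
```

Call:
servo_tool(deltas=[{"slide":[0.03,0.1,0.035],"spin":0},{"slide":[0.03,0.15,0.035],"spin":0}])

```text
time_s: 15.05
tcp_pos: [0.6158, 0.1328, 0.1171]
ee_rot: [[-0.993, -0.117, -0.004], [-0.116, 0.99, -0.078], [0.013, -0.077, -0.997]]
wrist_force: [2.4, -8.4, 10.5]
gripper_width: 0.256
```

```bash
python3 -c "
from h import *
s=st()
w=cap('wrist','w11');c=cap('scene','s11')
a=cv2.resize(w['frame'][180:260,180:380,::-1],None,fx=4,fy=4,interpolation=cv2.INTER_CUBIC)
b=cv2.resize(c['frame'][220:280,270:420,::-1],(800,320),interpolation=cv2.INTER_CUBIC)
cv2.imwrite('pics/p11.png',np.vstack([a,b[:280]]))
"
```

```text
t 15.05 nose [0.6156 0.1283 0.0583] s,rad mm [101.8   3.4] F [ 2.4 -8.4 10.5] z [-0.004 -0.078 -0.997]
```

View pics/p11.png

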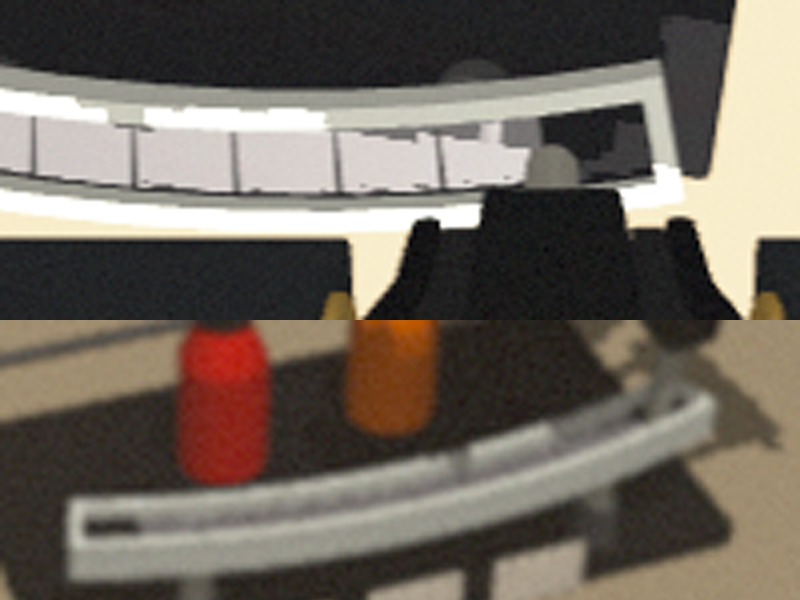

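Call:
servo_tool(deltas=[{"slide":[0.03,0.15,0.015],"spin":0},{"slide":[0.02,0.08,0.015],"spin":0}])

```text
time_s: 15.35
tcp_pos: [0.6137, 0.1396, 0.1173]
ee_rot: [[-0.993, -0.117, -0.003], [-0.117, 0.99, -0.077], [0.012, -0.076, -0.997]]
wrist_force: [1.2, -4.2, 6.0]
gripper_width: 0.256
```

```bash
python3 -c "
from h import *
s=st()"
```

```text
t 15.35 nose [0.6136 0.1351 0.0585] s,rad mm [108.8   3.2] F [ 1.2 -4.2  6. ] z [-0.003 -0.077 -0.997]
```

Call:
servo_tool(deltas=[{"slide":[0,-0.05,-0.3],"spin":0},{"slide":[0,-0.05,-0.4],"spin":0},{"slide":[0,0,0],"spin":0}])

```text
time_s: 15.65
tcp_pos: [0.6114, 0.1413, 0.1321]
ee_rot: [[-0.993, -0.117, -0.009], [-0.116, 0.99, -0.074], [0.017, -0.072, -0.997]]
wrist_force: [0.2, -0.8, -0.3]
gripper_width: 0.25
```

```bash
python3 -c "
from h import *
s=st()
w=cap('wrist','w12');c=cap('scene','s12')
a=cv2.resize(w['frame'][170:250,140:340,::-1],None,fx=4,fy=4,interpolation=cv2.INTER_CUBIC)
b=cv2.resize(c['frame'][220:280,270:420,::-1],(800,320),interpolation=cv2.INTER_CUBIC)
cv2.imwrite('pics/p12.png',np.vstack([a,b[:280]]))
"
```

```text
t 15.65 nose [0.6109 0.137  0.0733] s,rad mm [111.4   1.2] F [ 0.2 -0.8 -0.3] z [-0.009 -0.074 -0.997]
```

View pics/p12.png

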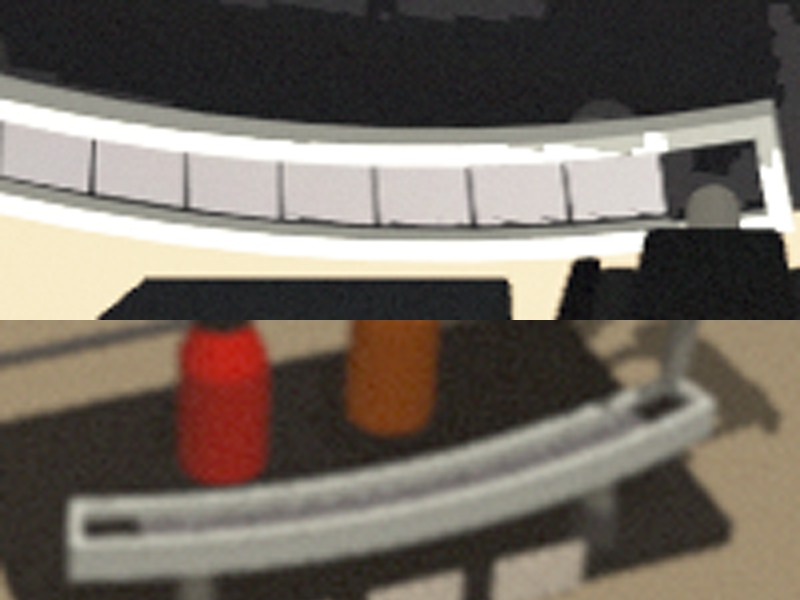

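```bash
python3 -c "
from h import *
r0=lambda c:[cv2.resize(c['frame'][235:275,280:345,::-1],(790,280),interpolation=cv2.INTER_CUBIC),cv2.resize(c['frame'][230:265,340:405,::-1],(790,280),interpolation=cv2.INTER_CUBIC)]
a=r0(load('scene0'));b=r0(load('s12'))
cv2.imwrite('pics/cmp1.png',np.vstack([a[0],b[0]]));cv2.imwrite('pics/cmp2.png',np.vstack([a[1],b[1]]))
w=load('w5')['frame'][190:265,290:600,::-1]; w2=load('w12')['frame'][170:250,60:340,::-1]
cv2.imwrite('pics/cmp3.png',np.vstack([cv2.resize(w,(800,200),interpolation=cv2.INTER_CUBIC),cv2.resize(w2,(800,230),interpolation=cv2.INTER_CUBIC)]))
"
```

```text
(no output)
```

View pics/cmp1.png

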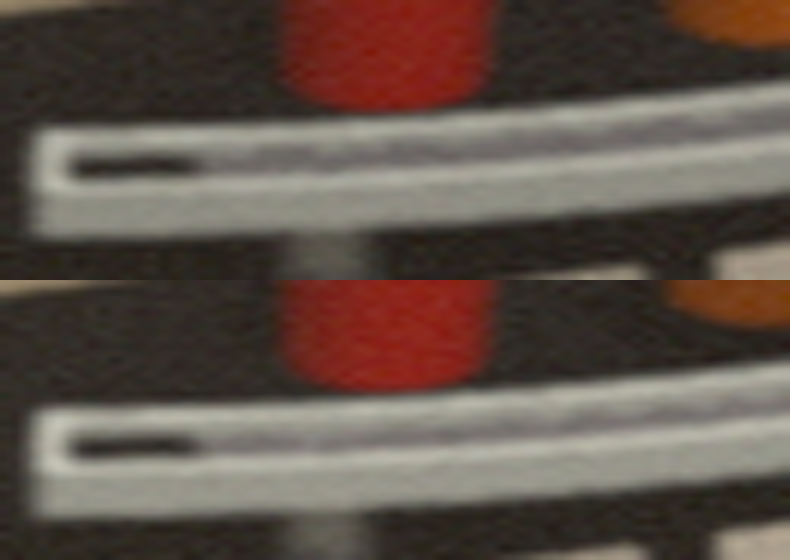

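View pics/cmp2.png

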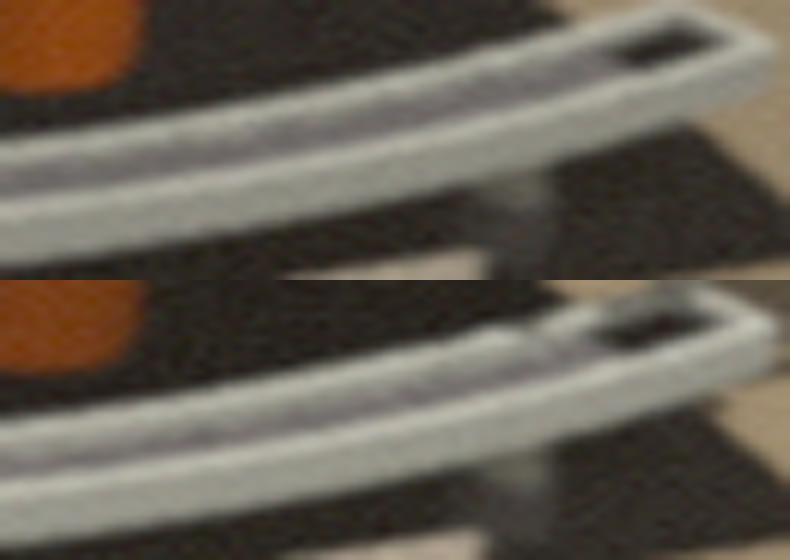

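View pics/cmp3.png

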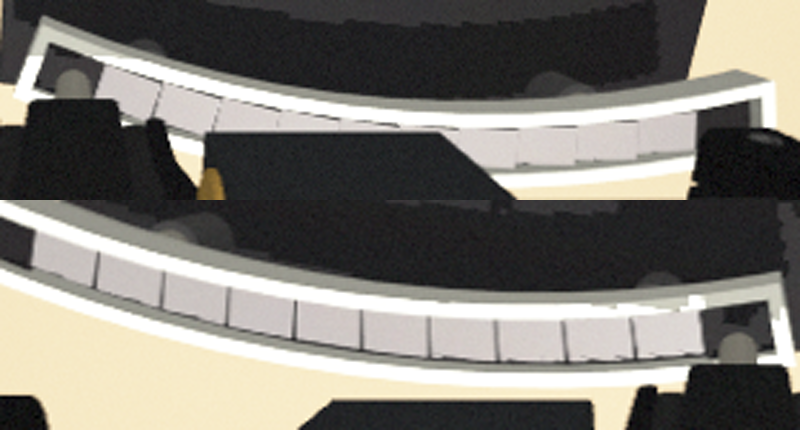

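All ten tongues look flush and the pass is done. The nose read the landing at 0.0585 m, against 0.0583 m on tongue 10. Returning to the block.

Call:
servo_tool(deltas=[{"slide":[0,0,-1],"spin":0},{"slide":[0.4,0.3,-0.9],"spin":0},{"slide":[0.85,0.85,-0.2],"spin":0},{"slide":[0.85,0.85,-0.2],"spin":0},{"slide":[0.85,0.85,-0.1],"spin":0},{"slide":[0.85,0.85,0],"spin":0},{"slide":[0.85,0.85,0],"spin":0},{"slide":[0.85,0.85,0],"spin":0},{"slide":[0.5,0.5,0],"spin":0},{"slide":[0,0,0],"spin":0}])

```text
time_s: 16.75
tcp_pos: [0.4357, 0.279, 0.178]
ee_rot: [[-0.993, -0.113, -0.024], [-0.111, 0.991, -0.075], [0.032, -0.072, -0.997]]
wrist_force: [-0.3, 1.2, -0.2]
gripper_width: 0.248
```

```bash
python3 -c "
from h import *
s=st()"
```

```text
t 16.75 nose [0.4342 0.2745 0.1192] s,rad mm [348.  -75.8] F [-0.3  1.2 -0.2] z [-0.024 -0.075 -0.997]
```

Call:
servo_tool(deltas=[{"slide":[0.49,0.6,0],"spin":0},{"slide":[0,0,0.6],"spin":0},{"slide":[0,0,0.6],"spin":0},{"slide":[0,0,0],"spin":0}])

```text
time_s: 17.15
tcp_pos: [0.4206, 0.2905, 0.1457]
ee_rot: [[-0.993, -0.113, -0.025], [-0.111, 0.991, -0.075], [0.033, -0.071, -0.997]]
wrist_force: [0.4, 0.2, -0.9]
gripper_width: 0.25
```

```bash
python3 -c "
from h import *
s=st()
w=cap('wrist','w13');n=nose(s);print(proj(w,n))
cv2.imwrite('pics/p13.png',cv2.resize(w['frame'][150:260,250:390,::-1],None,fx=5,fy=5,interpolation=cv2.INTER_CUBIC))
"
```

```text
t 17.15 nose [0.4191 0.2861 0.0869] s,rad mm [371.5 -76.1] F [ 0.4  0.2 -0.9] z [-0.025 -0.075 -0.997]
[318.59856076 221.54992713]
```

View pics/p13.png

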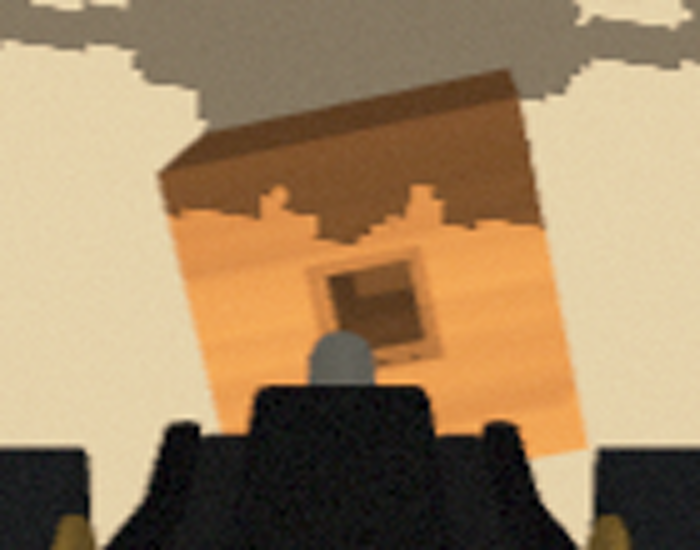

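```bash
python3 -c "
from h import *
w=load('w13');print(onz(w,(374.5)/5-.5+250,303.5/5-.5+150,.05))
c=cap('scene','s13')
cv2.imwrite('pics/p13s.png',cv2.resize(c['frame'][80:220,340:480,::-1],None,fx=4.2,fy=4.2,interpolation=cv2.INTER_CUBIC))
"
```

```text
[0.41931386 0.28867695 0.05      ]
```

View pics/p13s.png

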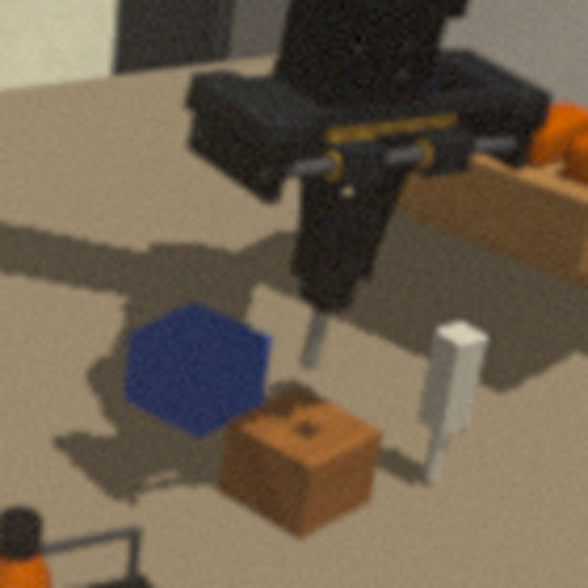

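Call:
servo_tool(deltas=[{"slide":[-0.1,0.21,0],"spin":0},{"slide":[0,0,0.5],"spin":0},{"slide":[0,0,0.5],"spin":0},{"slide":[0,0,0],"spin":0}])

```text
time_s: 17.65
tcp_pos: [0.4252, 0.2965, 0.1225]
ee_rot: [[-0.994, -0.111, -0.019], [-0.11, 0.992, -0.068], [0.026, -0.066, -0.997]]
wrist_force: [-0.1, -0.2, -0.1]
gripper_width: 0.249
```

```bash
python3 -c "
from h import *
s=st()
w=cap('wrist','w14');n=nose(s);print(proj(w,n))
cv2.imwrite('pics/p14.png',cv2.resize(w['frame'][150:260,250:390,::-1],None,fx=5,fy=5,interpolation=cv2.INTER_CUBIC))
"
```

```text
t 17.65 nose [0.4241 0.2925 0.0636] s,rad mm [371.4 -68. ] F [-0.1 -0.2 -0.1] z [-0.019 -0.068 -0.997]
[318.613982   221.55813013]
```

View pics/p14.png

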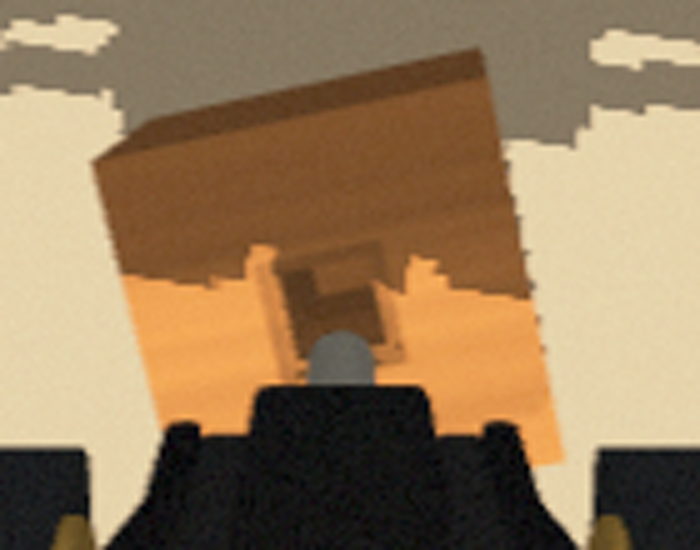

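Call:
servo_tool(deltas=[{"slide":[0.2,-0.2,-1],"spin":0},{"slide":[0,0,-1],"spin":0},{"slide":[0,0,-1],"spin":0},{"slide":[0,0,0],"spin":0}])

```text
time_s: 18.1
tcp_pos: [0.423, 0.2964, 0.2016]
ee_rot: [[-0.994, -0.112, -0.018], [-0.11, 0.992, -0.068], [0.025, -0.066, -0.998]]
wrist_force: [1.2, 0.7, -0.4]
gripper_width: 0.251
```

Call:
servo_tool(deltas=[{"slide":[0.1,-0.1,0.6],"spin":0},{"slide":[0,0,0.6],"spin":0},{"slide":[0,0,0.6],"spin":0},{"slide":[0,0,0.6],"spin":0},{"slide":[0,0,0.4],"spin":0}])

```text
time_s: 18.6
tcp_pos: [0.4203, 0.2899, 0.1315]
ee_rot: [[-0.994, -0.111, -0.013], [-0.11, 0.992, -0.061], [0.02, -0.06, -0.998]]
wrist_force: [0.7, 0.1, -1.1]
gripper_width: 0.253
```

```bash
python3 -c "
from h import *
s=st()"
```

```text
t 18.6 nose [0.4196 0.2863 0.0726] s,rad mm [371.3 -75.7] F [ 0.7  0.1 -1.1] z [-0.013 -0.061 -0.998]
```

Call:
servo_tool(deltas=[{"slide":[0,0,-1],"spin":0},{"slide":[0,0,-1],"spin":0},{"slide":[0,0,-1],"spin":0},{"slide":[0,0,-1],"spin":0},{"slide":[0,0,-1],"spin":0},{"slide":[0,0,0],"spin":0}])

```text
time_s: 19.2
tcp_pos: [0.4211, 0.2962, 0.2555]
ee_rot: [[-0.994, -0.11, -0.02], [-0.109, 0.992, -0.069], [0.028, -0.067, -0.997]]
wrist_force: [0.1, -0.5, -1.1]
gripper_width: 0.247
```

Call:
servo_tool(deltas=[{"slide":[0,0,0.6],"spin":0},{"slide":[0,0,0.6],"spin":0},{"slide":[0,0,0.6],"spin":0},{"slide":[0,0,0.6],"spin":0},{"slide":[0,0,0.6],"spin":0},{"slide":[0,0,0.6],"spin":0},{"slide":[0,0,0.6],"spin":0},{"slide":[0,0,0.6],"spin":0}])

```text
time_s: 20.0
tcp_pos: [0.4166, 0.2862, 0.1266]
ee_rot: [[-0.994, -0.109, -0.023], [-0.107, 0.992, -0.068], [0.03, -0.066, -0.997]]
wrist_force: [1.1, 0.3, -0.8]
gripper_width: 0.25
```

Call:
servo_tool(deltas=[{"slide":[0,0,-1],"spin":0},{"slide":[0,0,-1],"spin":0},{"slide":[0,0,-1],"spin":0},{"slide":[0,0,-1],"spin":0},{"slide":[0,0,-1],"spin":0},{"slide":[0,0,0],"spin":0}])

```text
time_s: 20.6
tcp_pos: [0.4161, 0.291, 0.2441]
ee_rot: [[-0.994, -0.107, -0.038], [-0.104, 0.991, -0.084], [0.047, -0.079, -0.996]]
wrist_force: [0.4, 1.0, -0.0]
gripper_width: 0.253
```

Call:
servo_tool(deltas=[{"slide":[0,0,0.6],"spin":0},{"slide":[0,0,0.6],"spin":0},{"slide":[0,0,0.6],"spin":0},{"slide":[0,0,0.6],"spin":0},{"slide":[0,0,0.6],"spin":0},{"slide":[0,0,0.6],"spin":0},{"slide":[0,0,0.6],"spin":0},{"slide":[0,0,0.6],"spin":0}])

```text
time_s: 21.4
tcp_pos: [0.4062, 0.2761, 0.11]
ee_rot: [[-0.993, -0.105, -0.048], [-0.1, 0.991, -0.089], [0.057, -0.084, -0.995]]
wrist_force: [-0.3, 0.5, 0.0]
gripper_width: 0.248
```

Call:
servo_tool(deltas=[{"slide":[0,0,-0.4],"spin":0},{"slide":[-0.35,0.3,-0.5],"spin":0},{"slide":[-0.35,0.3,-0.5],"spin":0},{"slide":[0,0,-0.5],"spin":0},{"slide":[0,0,-0.4],"spin":0},{"slide":[0,0,-0.3],"spin":0},{"slide":[0,0,-0.2],"spin":0},{"slide":[0,0,-0.1],"spin":0},{"slide":[0,0,0],"spin":0}])

```text
time_s: 22.3
tcp_pos: [0.423, 0.2961, 0.1801]
ee_rot: [[-0.993, -0.104, -0.057], [-0.098, 0.99, -0.098], [0.067, -0.092, -0.994]]
wrist_force: [0.3, 0.5, -1.6]
gripper_width: 0.251
```

Call:
servo_tool(deltas=[{"slide":[0,0,1],"spin":0},{"slide":[0,0,0.8],"spin":0},{"slide":[0,0,0],"spin":0},{"slide":[0,0,0],"spin":0}])

```text
time_s: 22.7
tcp_pos: [0.4202, 0.2912, 0.1344]
ee_rot: [[-0.993, -0.104, -0.057], [-0.098, 0.99, -0.098], [0.066, -0.092, -0.994]]
wrist_force: [-0.0, 0.1, -0.2]
gripper_width: 0.252
```

Call:
servo_tool(deltas=[{"slide":[-0.2,0.2,0],"spin":0},{"slide":[0,0,0.5],"spin":0},{"slide":[0,0,0.2],"spin":0},{"slide":[0,0,0],"spin":0}])

```text
time_s: 23.1
tcp_pos: [0.4251, 0.2967, 0.1167]
ee_rot: [[-0.993, -0.104, -0.054], [-0.099, 0.991, -0.096], [0.064, -0.09, -0.994]]
wrist_force: [-0.5, -0.0, -0.0]
gripper_width: 0.25
```

```bash
python3 -c "
from h import *
s=st()
w=cap('wrist','w15');n=nose(s)
cv2.imwrite('pics/p15.png',cv2.resize(w['frame'][150:260,250:390,::-1],None,fx=5,fy=5,interpolation=cv2.INTER_CUBIC))
"
```

```text
t 23.1 nose [0.4219 0.291  0.0581] s,rad mm [372.4 -70.5] F [-0.5 -0.  -0. ] z [-0.054 -0.096 -0.994]
```

View pics/p15.png

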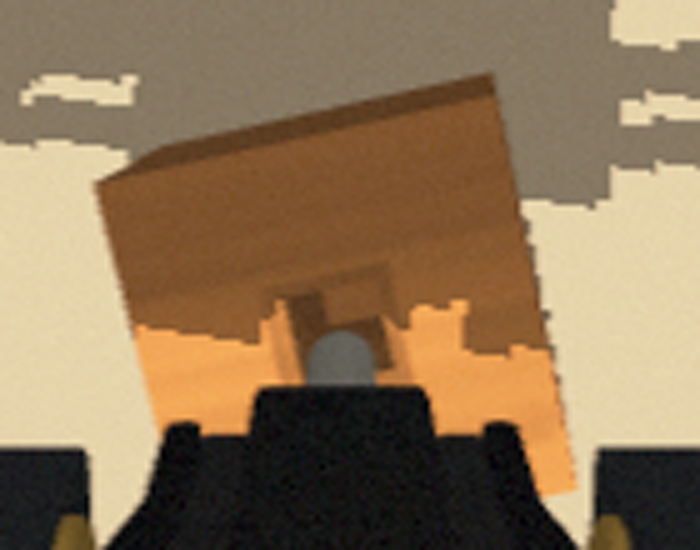

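Call:
servo_tool(deltas=[{"slide":[0.03,0,0.25],"spin":0},{"slide":[0,0,0.25],"spin":0},{"slide":[0,0,0.2],"spin":0},{"slide":[0,0,0],"spin":0}])

```text
time_s: 23.55
tcp_pos: [0.4232, 0.2947, 0.0984]
ee_rot: [[-0.993, -0.104, -0.054], [-0.099, 0.991, -0.095], [0.063, -0.089, -0.994]]
wrist_force: [0.4, 0.2, -0.9]
gripper_width: 0.255
```

```bash
python3 -c "
from h import *
s=st()"
```

```text
t 23.55 nose [0.42   0.2891 0.0397] s,rad mm [372.9 -73.2] F [ 0.4  0.2 -0.9] z [-0.054 -0.095 -0.994]
```

Call:
servo_tool(deltas=[{"slide":[0,0.02,0.2],"spin":0},{"slide":[0,-0.08,0],"spin":0},{"slide":[0,-0.08,0],"spin":0},{"slide":[0,-0.06,0],"spin":0},{"slide":[0,-0.06,0],"spin":0}])

```text
time_s: 24.05
tcp_pos: [0.4236, 0.2908, 0.0935]
ee_rot: [[-0.993, -0.103, -0.052], [-0.098, 0.991, -0.087], [0.061, -0.082, -0.995]]
wrist_force: [-2.8, 3.7, -2.8]
gripper_width: 0.253
```

```bash
python3 -c "
from h import *
s=st();print(s['moment'])"
```

```text
t 24.05 nose [0.4206 0.2856 0.0348] s,rad mm [369.8 -75.6] F [-2.8  3.7 -2.8] z [-0.052 -0.087 -0.995]
[ 1.88961178  0.84312096 -0.22423399]
```

Call:
servo_tool(deltas=[{"slide":[0.05,-0.12,0],"spin":0},{"slide":[0.05,-0.12,0],"spin":0},{"slide":[0.05,-0.12,0],"spin":0},{"slide":[0.05,-0.12,0],"spin":0},{"slide":[0.05,-0.12,0],"spin":0}])

```text
time_s: 24.55
tcp_pos: [0.4222, 0.2888, 0.0953]
ee_rot: [[-0.994, -0.101, -0.039], [-0.098, 0.994, -0.055], [0.044, -0.051, -0.998]]
wrist_force: [-1.2, 5.3, -4.8]
gripper_width: 0.25
```

```bash
python3 -c "
from h import *
s=st()"
```

```text
t 24.55 nose [0.4199 0.2856 0.0364] s,rad mm [370.4 -76.1] F [-1.2  5.3 -4.8] z [-0.039 -0.055 -0.998]
```

Tilt is coming down: ty went from -0.087 to -0.055. I'll continue.

Call:
servo_tool(deltas=[{"slide":[0.08,-0.12,0.02],"spin":0},{"slide":[0.08,-0.12,0.02],"spin":0},{"slide":[0.08,-0.12,0.02],"spin":0},{"slide":[0.08,-0.12,0.02],"spin":0},{"slide":[0.08,-0.12,0.02],"spin":0},{"slide":[0.06,-0.08,0.02],"spin":0}])

```text
time_s: 25.15
tcp_pos: [0.4208, 0.2869, 0.0961]
ee_rot: [[-0.995, -0.102, -0.014], [-0.101, 0.995, -0.016], [0.016, -0.015, -1.0]]
wrist_force: [1.1, 3.9, -3.1]
gripper_width: 0.251
```

```bash
python3 -c "
from h import *
s=st()"
```

```text
t 25.15 nose [0.4199 0.286  0.0371] s,rad mm [370.6 -75.8] F [ 1.1  3.9 -3.1] z [-0.014 -0.016 -1.   ]
```

Call:
servo_tool(deltas=[{"slide":[0,0.1,0.05],"spin":0},{"slide":[0,0.01,0.25],"spin":0},{"slide":[0,0.01,0.25],"spin":0},{"slide":[0,0,0],"spin":0}])

```text
time_s: 25.55
tcp_pos: [0.4204, 0.2884, 0.0818]
ee_rot: [[-0.995, -0.102, -0.014], [-0.102, 0.995, -0.019], [0.016, -0.018, -1.0]]
wrist_force: [2.2, 0.3, -1.5]
gripper_width: 0.253
```

```bash
python3 -c "
from h import *
s=st()
c=cap('scene','s16')
cv2.imwrite('pics/p16s.png',cv2.resize(c['frame'][80:220,340:480,::-1],None,fx=4.2,fy=4.2,interpolation=cv2.INTER_CUBIC))
"
```

```text
t 25.55 nose [0.4195 0.2872 0.0228] s,rad mm [372. -75.] F [ 2.2  0.3 -1.5] z [-0.014 -0.019 -1.   ]
```

View pics/p16s.png

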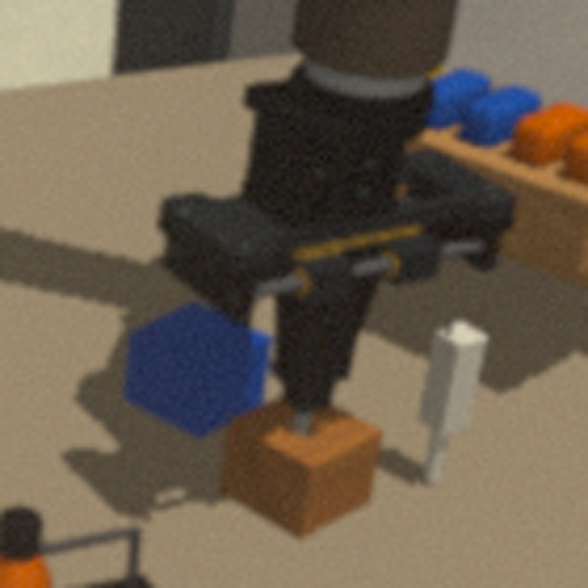

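Call:
servo_tool(deltas=[{"slide":[-0.02,0.03,0.2],"spin":0},{"slide":[0,0.01,0.2],"spin":0},{"slide":[0,0,0.08],"spin":0},{"slide":[0,0,0],"spin":0}])

```text
time_s: 26.0
tcp_pos: [0.4205, 0.2885, 0.0688]
ee_rot: [[-0.995, -0.102, -0.015], [-0.102, 0.995, -0.021], [0.017, -0.019, -1.0]]
wrist_force: [0.2, 1.0, -0.7]
gripper_width: 0.252
```

```bash
python3 -c "
from h import *
s=st()"
```

```text
t 26.0 nose [0.4196 0.2872 0.0098] s,rad mm [372.  -74.9] F [ 0.2  1.  -0.7] z [-0.015 -0.021 -1.   ]
```

Call:
servo_tool(deltas=[{"slide":[0,0.01,0.06],"spin":0},{"slide":[0,0,0.04],"spin":0}])

```text
time_s: 26.2
tcp_pos: [0.4205, 0.2887, 0.067]
ee_rot: [[-0.995, -0.103, -0.015], [-0.102, 0.995, -0.021], [0.017, -0.02, -1.0]]
wrist_force: [-2.7, -1.1, 10.3]
gripper_width: 0.246
```

Seated: 10 N on the shoulder at the original height. Releasing.

Call:
servo_tool(deltas=[{"slide":[0,0,0],"spin":0},{"slide":[0,0,0],"spin":0},{"slide":[0,0,0],"spin":0},{"slide":[0,0,0],"spin":0},{"slide":[0,0,0],"spin":0},{"slide":[0,0,0],"spin":0}], gripper=110)

```text
time_s: 26.8
tcp_pos: [0.4197, 0.2881, 0.067]
ee_rot: [[-0.995, -0.102, -0.016], [-0.102, 0.995, -0.022], [0.019, -0.021, -1.0]]
wrist_force: [-0.3, 0.3, 0.2]
gripper_width: 0.565
```

Call:
servo_tool(deltas=[{"slide":[0,0,-0.4],"spin":0},{"slide":[0,0,-0.5],"spin":0},{"slide":[0,0,-0.6],"spin":0},{"slide":[0,0,-0.6],"spin":0},{"slide":[0,0,-1],"spin":0},{"slide":[0,0,-1],"spin":0},{"slide":[0,0,0],"spin":0}])

```text
time_s: 27.5
tcp_pos: [0.4218, 0.2904, 0.1769]
ee_rot: [[-0.995, -0.103, -0.015], [-0.102, 0.994, -0.023], [0.018, -0.021, -1.0]]
wrist_force: [0.6, 0.7, 0.3]
gripper_width: 0.566
```

```bash
python3 -c "
from h import *
s=st()
w=cap('wrist','w17');c=cap('scene','s17');t=cap('top','t17')
a=cv2.resize(c['frame'][130:290,250:480,::-1],None,fx=3.4,fy=3.4,interpolation=cv2.INTER_CUBIC)
cv2.imwrite('pics/p17s.png',a)
cv2.imwrite('pics/p17w.png',cv2.resize(w['frame'][120:270,200:420,::-1],None,fx=3.5,fy=3.5,interpolation=cv2.INTER_CUBIC))
"
```

```text
t 27.5 nose [0.4209 0.289  0.1179] s,rad mm [371.9 -72.7] F [0.6 0.7 0.3] z [-0.015 -0.023 -1.   ]
```

View pics/p17s.png

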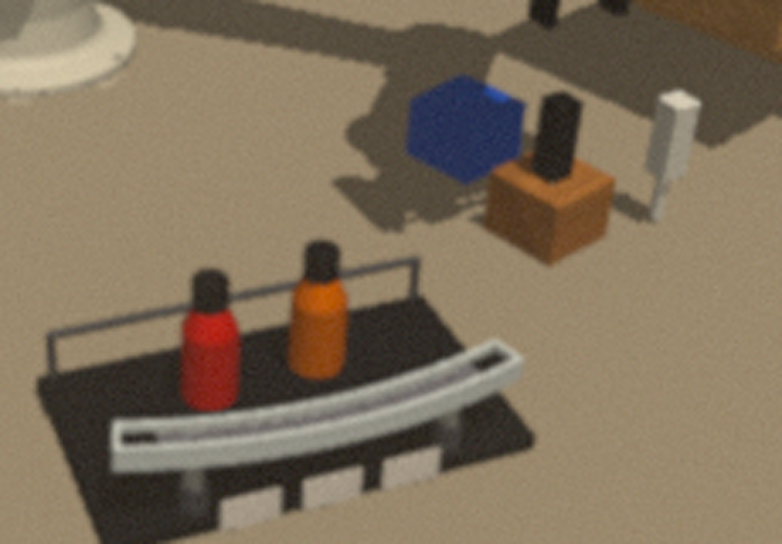

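View pics/p17w.png

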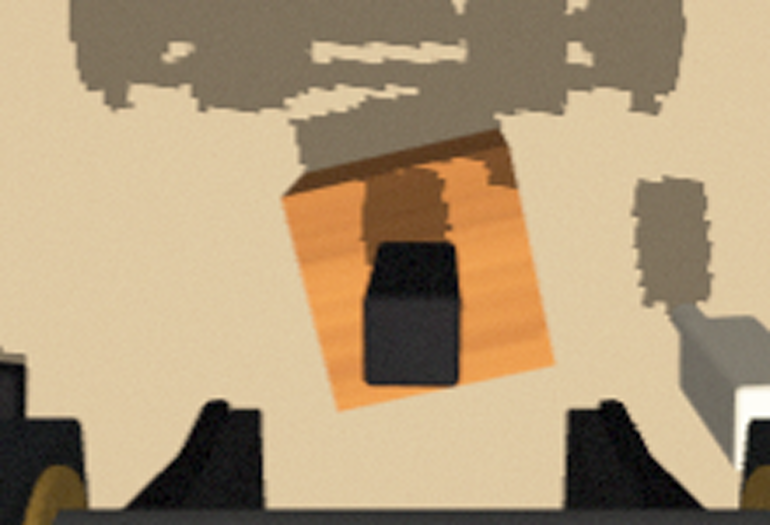

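View pics/t17.png

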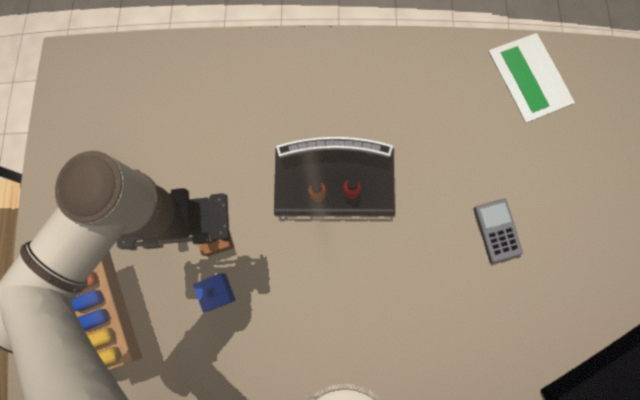

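```bash
python3 -c "
from h import *
w=load('w17')
print(onz(w,413/3.5+199.6,340/3.5+119.6,.112))
a=load('scene0');b=load('s17')
f=lambda c,x0,x1,y0,y1:cv2.resize(c['frame'][y0:y1,x0:x1,::-1],(790,270),interpolation=cv2.INTER_CUBIC)
cv2.imwrite('pics/c17.png',np.vstack([f(a,340,405,230,262),f(b,340,405,230,262)]))
cv2.imwrite('pics/c18.png',np.vstack([f(a,283,348,240,272),f(b,283,348,240,272)]))
a=load('top0');b=load('t17')
cv2.imwrite('pics/c19.png',np.vstack([f(a,272,396,133,160),f(b,272,396,133,160)]))
d=cv2.absdiff(a['frame'][:,270:],b['frame'][:,270:]).max(2);ys,xs=np.nonzero(d[100:270]>60);print('top diffs',len(xs),xs.min()+270 if len(xs) else 0,xs.max()+270 if len(xs) else 0)
"
```

```text
[0.41895803 0.28791817 0.112     ]
top diffs 0 0 0
```

View pics/c17.png

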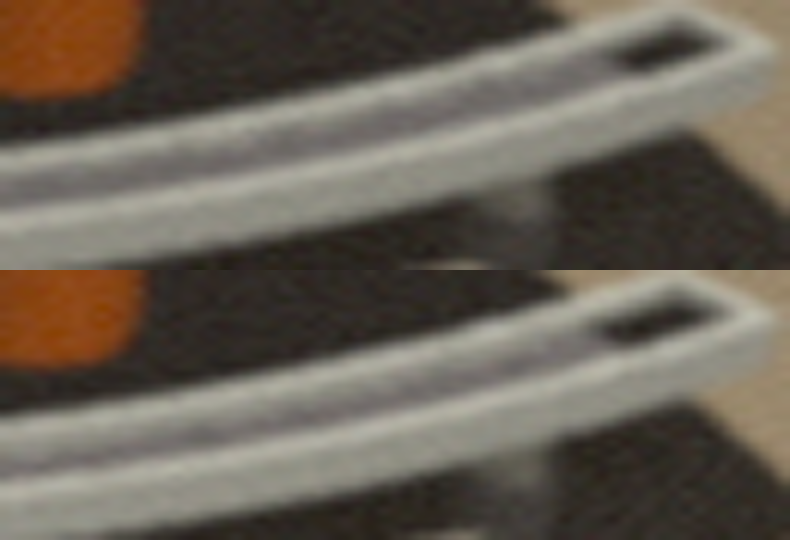

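View pics/c18.png

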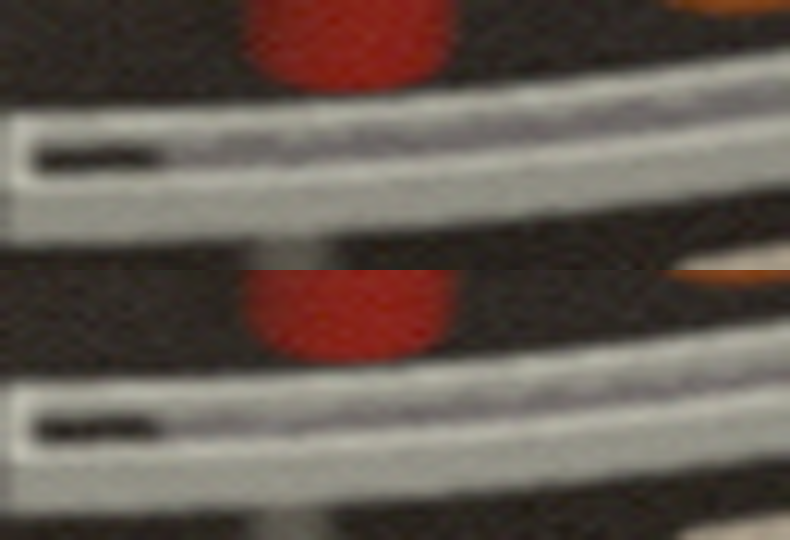

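View pics/c19.png

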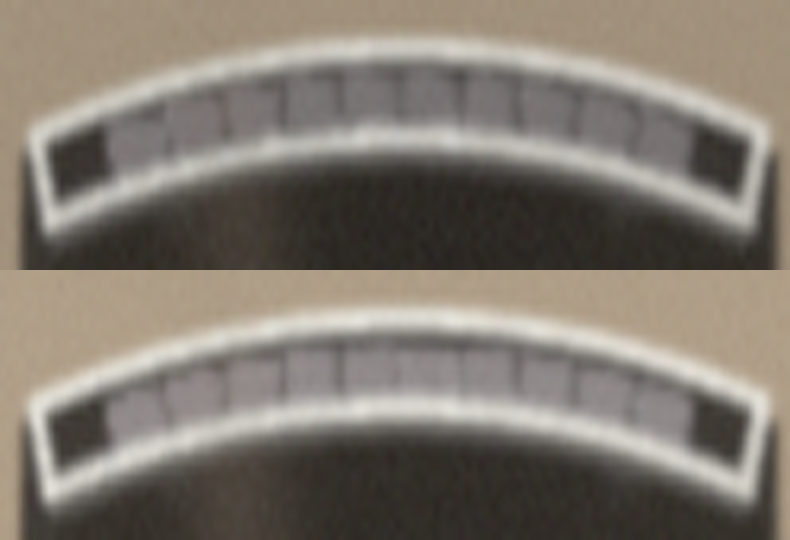

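The new scene crop shows the channel uniformly deeper along its whole length, with no raised tongue. The top-view difference over the display, bottles and terminal is zero, and the stylus is upright in its block. Handing in.

```bash
python3 -c "
from station import r
print(r.finish_job())"
```

```text
the job is handed in; nothing more can be done
None
```

The job is handed in at about 27.5 s on the robot's clock. The stylus made one pass from the -y landing to the +y landing, and it is back in the wooden block. No verdict is reported, so success rests on my own checks.

- **Pass:** I took the black stylus and felt the -y landing at about 61.5 mm. The run was about 60–70 mm/s at most, with readings between calls of about 1 to 12 N at the wrist, well under the 30 N limit. At the +y landing the nose read 58.5 mm, against 58.3 mm on tongue 10.
- **Tongues:** before-and-after pictures show the channel uniformly deeper along its length, with no raised tongue left. I could not read the joint angles directly.
- **Stylus:** it stands at the same TCP height as when I picked it up, with the block pressing back at about 10 N before I released it. The handle's top centre is about 1 mm from the hole's axis.
- **Bystanders:** the top view of the display, bottles and terminal showed no change above the noise.

**What disagreed:**
- **Tool tilt:** the tool drifted during the pass and afterwards, to about 0.11 rad of tilt. My first attempts to undo it in free air made it worse. I straightened it to about 0.02 rad by pressing the nose gently against the wall of the hole.
- **Rail position:** my vision estimate put the nose 2 to 4 mm towards the outer lip for most of the pass, so that estimate was probably 1 mm or so off.

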